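Dry lay-out of a cuckoo clock on its front board

TASK

Lay the clock out dry on its front board: each whistle pipe lying squarely on the cork pad of its own length, the large gear wheel flat on the board between the pipes and centred on the shaft hole, and the small gear wheel flat on the board straight behind the large one towards the gable, with about a finger's width (12 mm) between their teeth. Lay the oak-leaf crest flat on the marble just behind the gable's peak, in line with the board, its straight foot towards the peak and about a finger's width from it. Leave the carved bird and the oil cup where they stand.

Things in the scene. Friction and masses are not known exactly. Their poses are not given: they have to be found in the camera images.
- board: Clock front board: house-shaped pale plywood, 8 mm thick, fixed flat on the marble slab. Origin at slab height on the axis of the dark shaft hole (18 mm). x runs up the board to the gable, away from the robot within 0.3 rad. Front edge x = -75 mm, straight sides y = +-95 mm to the shoulders at x = 55 mm, gable peak at x = 110, y = 0. Slab top: 20 mm above the table.
- pad_long: Long brown cork pad 126 x 32 x 3 mm glued flat on the board along its left or right edge (the short pad on the other side), centre 10 mm in front of the shaft hole and 72 mm to the side. Origin at the centre of its underside, on the board's upper face; x along its length, parallel to the board's x.
- pad_short: Short brown cork pad 86 x 32 x 3 mm, on the board's other side, otherwise like the long pad.
- pipe_long: Long walnut whistle pipe: a square dark wooden tube 120 mm long (x), 24 mm wide (y), 26 mm high, lying loose on the slab with its mouth slit up, 38 to 65 g. Origin at the centre of its underside. Easily gripped across its width.
- pipe_short: Short walnut whistle pipe: the same but 80 mm long, 26 to 46 g. Origin at the centre of its underside, x along its length.
- wheel_large: Large brass gear wheel lying flat, loose on the slab: toothed wheel 64 mm across and 5 mm thick with a round hub (chain sprocket) 26 mm across standing up to 26 mm above the underside; to be gripped by the hub. Origin at the centre of its underside, z up the hub. 80 to 145 g.
- wheel_small: Small brass gear wheel lying flat, loose on the slab: toothed wheel 44 mm across and 5 mm thick with a round hub (lantern pinion) 16 mm across standing up to 26 mm above the underside; to be gripped by the hub. Origin at the centre of its underside, z up the hub. 40 to 72 g.
- crest: Carved oak-leaf crest, light brown wood, loose, flat on the slab. Middle block 44 mm deep (x), 40 wide (y), 18 high, with a leaf each side 12 mm high (x -18 to 15 mm); 130 mm wide overall. Straight foot at x = -22, leaf tip at x = +22, at the start pointing away from the robot within 0.5 rad. Origin: centre of its underside. Grip the middle across its 44 mm depth. 45 to 78 g.
- bird: Small carved wooden cuckoo standing loose on a round walnut foot 40 mm across; 60 mm high overall and about 85 mm long, among the parts. Origin under the foot. To be left alone.
- oil_cup: Covered steel oil cup, 42 mm across and 32 mm high, standing loose on the slab in front of the board to its left or right. Origin at the centre of its underside. To be left alone.
Things that resemble listed ones, but are neither listed nor needed, are in the scene too. There is more than one size of the crest; the job needs the larger.

How it is judged:
By the outcome, as a careful person would: the job done as asked, in the order asked, and still so for the second after the job is handed in, with the robot touching nothing.
It also fails if it takes over 122 s, if anything falls off the work surface, if the arm or the gripper's body presses on something with over 40 N, if the wrist force passes 120 N, or if a joint passes its speed limit or range.

ROBOT

A 7-joint arm with a two-finger parallel gripper is mounted at the origin on the work surface. World frame = base frame: x ahead of the robot, y to its left, z up, the work surface at z = 0. Lengths are in m, angles in rad, forces in N, time in s.
With the tool pointing down it reaches from about 0.4 to 0.85 m from the base axis. Payload 10.4 kg.
Tool frame: the origin (TCP) lies midway between the tips of the shut fingers; the grasp point (between the pads) lies 19 mm behind it (manip.pinch_z is the distance from the TCP to the grasp point, in m); y points along the fingers, x is the direction in which the jaws open and shut, and the axes are right-handed (so a half turn about y gives the same grasp; the last joint's range is limited). The gripper opens to 85 mm and grips with 20 to 120 N. Pads are 22 mm wide; open, the fingers measure 114 mm over their backs; the gripper's body (76 mm by 85 mm) begins 54 mm behind the grasp point. The pads swing forward as they close: fully open they stand 13 mm farther back than shut.
Start: joints at [1.199, 0.332, -0.065, 1.46, 0.022, 1.35, -0.088], TCP at [0.214, -0.587, 0.231] pointing down, gripper open.
Joint ranges: [-2.6, 2.6], [-0.5, 2.12], [-1.47, 1.34], [0.16, 2.42], [-1.27, 4.41], [0.06, 2.06], [-2.6, 2.6]. Speed limits (rad/s): [2.22, 2.22, 2.79, 2.79, 3.14, 3.14, 3.14].

INTERFACE

Orientations are given as a unit quaternion [x, y, z, w].
In Python, from workcell import manip gives the robot as it stands.
- The arm moves only by the shell command python3 -m pendant 'ROWS' [OPENING] [FORCE]. ROWS is a JSON object of lists of equal length, an entry for each row: "offset": the shift along the tool's x, y, z scaled (see below), a list of three; "turn": the turn, a rotation vector about the tool's x, y, z scaled (see below), a list of three. A call has 1 to 12 rows; each row is the pose to reach, as a shift and turn from the pose measured when the call began, along the tool's axes at that moment; what a row does not reach only later rows make up. The controller multiplies each number of a shift by 200 mm and each number of a turn by 45 degrees. A row lasts 1/8 s, in which the tool goes at most 62.5 mm and 10.7 degrees, less where a joint would pass 70% of its speed; a pose out of reach is approached as far as the arm can. A call with a number of a shift or a turn outside -1 to 1 is refused whole. A call with a gripper value outside its range is refused whole. OPENING is the opening in per cent of the stroke, from 0 (shut) to 100 (fully open), set as the call begins (- or left out, the last holds). The fingers move at their own pace and stop on an object; FORCE is the grip in N (left out, the last holds). Time passes only in rows, so rows that repeat a pose let the fingers close. It gives the time, the measured TCP pose, the force and the opening at its end, in the units of the state.
- manip.get_obs(): the state, without advancing time (a new reading comes with each control period).
- manip.camera(name): name is "scene" or "top" or "wrist"; returns (picture, depth): 400x640x3 uint8, red, green, blue; 400x640 float32, m along the optical axis (not along the pixel's ray), 0 where there is no reading.
- manip.camera_model(name): a dict with "intrinsics" (3x3 intrinsics, pixels), "R" (3x3) and "t" (3): a world point X has camera coordinates R X + t; the wrist camera has in their place "tool_from_camera" (4x4, takes a point from camera to tool coordinates, whose origin is the TCP and whose axes are the tool frame's). Camera axes: x right, y down, z forward; pixel columns grow to the right and rows downward; lengths in m; the calibration is good to about 2 mm. The wrist camera is an equidistant fisheye: a pixel r from the principal point sees the ray r / f radians off the axis. A picture is of the moment at which its call begins: read the wrist's pose just before it. camera_model takes no time and is no camera call.
- manip.hand_in(): hands the job in, once; it reports no verdict.
The state is a dict: "clock": time; "joint_pos": joint angles; "joint_velocities": joint speeds; "tau": joint torques, N m; "position": TCP position; "ee_rot": TCP orientation; "ft_force": force on the tool from outside, world axes, zero at the start; "torque": the same for the moment, N m; "grip_width": opening from 0.0 (shut) to 1.0 (fully open).
Only numpy, scipy, OpenCV 4.12 (cv2) and the standard library are available. Lean on these libraries where they do the work, as an engineer would, in place of code of your own. Each camera call takes 0.05 s, during which the arm holds its last target. There are 200 camera calls.

## Working session

There is one attempt and no reset: what is moved stays moved. The work goes in short steps, Python scripts to look and compute and a shell command to move; the robot and the scene stay as the last step left them, time stands still between calls to the robot, and variables do not carry over. Pictures are saved under pics/ and viewed, about 12 in all and at most 16, crops included, and the job is handed in when it is done.

```bash
ls; mkdir -p pics; cat > h.py <<'E'
import numpy as np, cv2
from workcell import manip
from scipy.spatial.transform import Rotation as Ro
def save(name,img): cv2.imwrite('pics/'+name,img[:,:,::-1])
def world(cam,depth,u,v):
    m=manip.camera_model(cam);K=np.array(m['intrinsics']);z=depth[v,u]
    c=np.array([(u-K[0,2])/K[0,0]*z,(v-K[1,2])/K[1,1]*z,z]);return np.array(m['R']).T@(c-np.array(m['t']))
def ray(cam,u,v,h):
    m=manip.camera_model(cam);K=np.array(m['intrinsics']);R=np.array(m['R']);t=np.array(m['t'])
    o=-R.T@t;d=R.T@np.array([(u-K[0,2])/K[0,0],(v-K[1,2])/K[1,1],1]);return o+d*(h-o[2])/d[2]
E
python3 - <<'E'
from h import *
o=manip.get_obs();print({k:np.round(v,3) for k,v in o.items()},manip.pinch_z)
for c in('scene','top'):
    p,d=manip.camera(c);save(c+'0.png',p);np.savez(c+'0.npz',p=p,d=d);m=manip.camera_model(c);print(c,m)
print(manip.camera_model('wrist'))
E
```

```text
pics
{'clock': np.float64(0.0), 'joint_pos': array([ 1.199,  0.333, -0.065,  1.461,  0.022,  1.35 , -0.088]), 'joint_velocities': array([ 0.001, -0.   , -0.001,  0.001, -0.   ,  0.001,  0.   ]), 'tau': array([-1.0000e-03, -6.2544e+01,  4.8000e-02, -3.9160e+01,  1.6000e-02,
        1.0000e-02,  0.0000e+00]), 'position': array([ 0.213, -0.587,  0.231]), 'ee_rot': array([-0.579,  0.406, -0.405,  0.579]), 'ft_force': array([ 0.575, -0.11 , -1.151]), 'torque': array([-0.011, -0.082, -0.067]), 'grip_width': np.float64(1.001)} 0.0187
scene {'intrinsics': array([[418.08450897,   0.        , 323.0064236 ],
       [  0.        , 418.08450897, 194.24523988],
       [  0.        ,   0.        ,   1.        ]]), 'R': array([[ 0.89236228,  0.45131479,  0.00212803],
       [ 0.30231274, -0.59423364, -0.74531429],
       [-0.33510681,  0.66573368, -0.6667099 ]]), 't': array([-0.37247501, -0.0701299 ,  1.31849778])}
top {'intrinsics': array([[384.880906  ,   0.        , 319.18584576],
       [  0.        , 384.880906  , 194.51270079],
       [  0.        ,   0.        ,   1.        ]]), 'R': array([[ 0.00118004, -0.99962007,  0.02753761],
       [-0.99152275, -0.0047475 , -0.12984644],
       [ 0.12992784, -0.02715095, -0.99115164]]), 't': array([-0.02182413,  0.40836143,  0.95807679])}
{'intrinsics': array([[309.70691629,   0.        , 317.45433985],
       [  0.        , 309.70691629, 197.35098514],
       [  0.        ,   0.        ,   1.        ]]), 'tool_from_camera': array([[ 9.99998199e-01,  1.34506029e-03,  1.33902748e-03,
         6.74757267e-04],
       [-9.19044448e-04, -2.74111537e-01,  9.61697468e-01,
        -1.42198714e-01],
       [ 1.66058395e-03, -9.61696967e-01, -2.74109807e-01,
         7.00515220e-02],
       [ 0.00000000e+00,  0.00000000e+00,  0.00000000e+00,
         1.00000000e+00]])}
```

```bash
python3 - <<'E'
import numpy as np,cv2
p=np.load('top0.npz')['p'];print(p.shape)
cv2.imwrite('pics/top0b.png',cv2.resize(p[:,:,::-1],(800,500),interpolation=cv2.INTER_CUBIC))
E
```

```text
(400, 640, 3)
```

View pics/top0b.png

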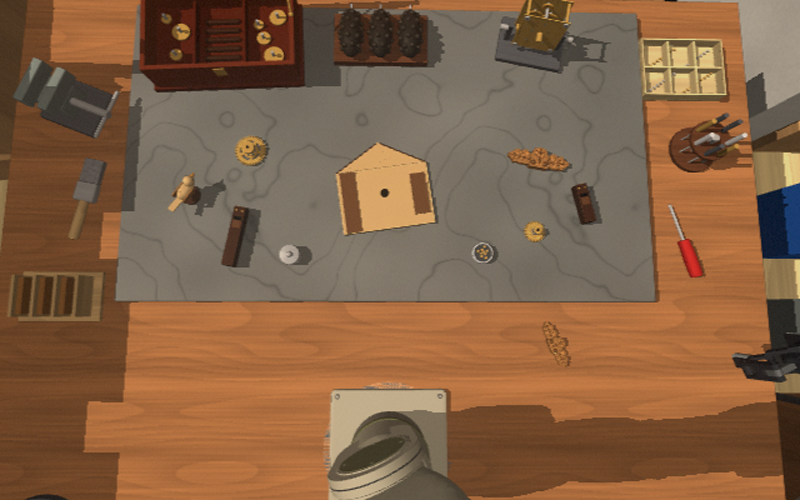

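View pics/scene0.png

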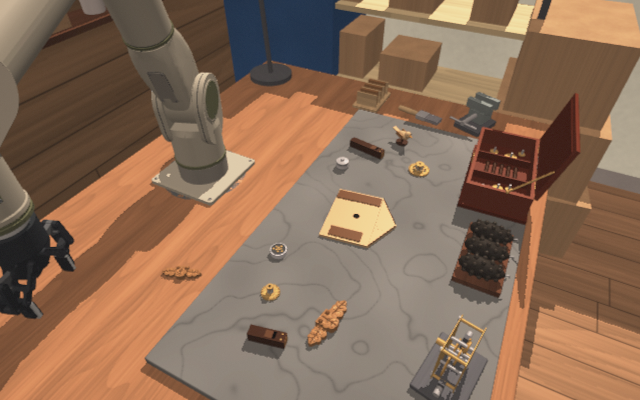

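Top view: board at (385,190) of the 800-wide image, long pad on its left and short on its right. Long pipe (236,236), short pipe (583,203), large wheel (251,151), small wheel (535,231), large crest (540,159), bird (183,192), oil cup at (289,254) or (483,252). I'll measure these using the depth data.

```bash
cat >> h.py <<'E'
def cloud(cam,d):
    m=manip.camera_model(cam);K=np.array(m['intrinsics']);v,u=np.mgrid[:400,:640]
    c=np.stack([(u-K[0,2])/K[0,0]*d,(v-K[1,2])/K[1,1]*d,d],-1);return (c-np.array(m['t']))@np.array(m['R'])
E
python3 - <<'E'
from h import *
z=np.load('top0.npz');d=z['d'];W=cloud('top',d)
sl=[W[v,u,2] for v,u in((150,240),(150,370),(220,300),(200,230))];print('slab',np.round(sl,4))
sz=0.02
B={'long':(170,155,212,220),'short':(452,140,480,184),'wl':(182,102,220,138),'ws':(415,172,442,198),'crest':(400,112,462,144),'crest_s':(425,250,460,300)}
for k,(a,b,c,e) in B.items():
    w=W[b:e,a:c].reshape(-1,3);base=np.median(w[:,2]);base=np.percentile(w[:,2],20)
    for th in(0.003,0.010,0.016):
        q=w[w[:,2]>base+th]
        if len(q)<8: continue
        (cx,cy),(s1,s2),a1=cv2.minAreaRect((q[:,:2]*1000).astype(np.float32))
        print(k,th,len(q),'base',base.round(4),'zmax',np.percentile(q[:,2],90).round(4),'c',round(cx,1),round(cy,1),'sz',round(s1,1),round(s2,1),'ang',round(a1,1),'mean',(q.mean(0)*1000).round(1))
# board
import sys
for n,u,v in (('hole',384*.8,192.5*.8),('peak',378*.8,142.5*.8),('shL',336*.8,174*.8),('shR',429*.8,163*.8),('fL',345*.8,236*.8),('fR',437*.8,222*.8)):
    print(n,ray('top',u,v,0.028).round(4))
o=manip.get_obs();print(Ro.from_quat(o['ee_rot']).as_matrix().round(3))
p=z['p'];c1=cv2.resize(p[100:230,255:365,::-1],None,fx=5,fy=5,interpolation=cv2.INTER_CUBIC)[:590]
cv2.imwrite('pics/board.png',c1)
E
```

```text
slab [0.0215 0.021  0.0213 0.0477]
long 0.003 891 base 0.0196 zmax 0.0485 c 403.1 183.2 sz 393.4 175.5 ang 79.3 mean [419.8 302.2  50.5]
long 0.01 566 base 0.0196 zmax 0.0491 c 381.5 157.9 sz 344.1 120.9 ang 75.7 mean [416.4 301.6  65.7]
long 0.016 532 base 0.0196 zmax 0.0492 c 381.5 157.9 sz 344.1 120.9 ang 75.7 mean [416.9 301.7  67.8]
short 0.003 507 base 0.0201 zmax 0.0488 c 426.2 -211.8 sz 120.5 510.4 ang 20.5 mean [ 490.3 -395.9   51.1]
short 0.01 377 base 0.0201 zmax 0.0491 c 408.8 -199.2 sz 81.8 477.3 ang 22.3 mean [ 487.7 -393.8   60.2]
short 0.016 341 base 0.0201 zmax 0.0492 c 408.8 -199.2 sz 81.8 477.3 ang 22.3 mean [ 487.8 -393.9   63. ]
wl 0.003 520 base 0.02 zmax 0.0465 c 454.1 190.2 sz 492.7 116.0 ang 33.4 mean [600.  286.1  36.5]
wl 0.01 100 base 0.02 zmax 0.0494 c 451.0 148.3 sz 442.4 36.8 ang 44.6 mean [588.2 277.6  83.4]
wl 0.016 90 base 0.02 zmax 0.0494 c 450.7 148.3 sz 443.0 23.7 ang 42.9 mean [588.  276.5  89.1]
ws 0.003 281 base 0.0199 zmax 0.0454 c 385.5 -161.5 sz 77.8 388.0 ang 20.7 mean [ 433.6 -295.4   42.2]
ws 0.01 47 base 0.0199 zmax 0.0503 c 370.4 -152.5
[... 337 characters left out ...]
mean [ 582.1 -306.8   51.7]
crest 0.016 230 base 0.0203 zmax 0.0424 c 457.1 -157.8 sz 73.9 476.3 ang 38.3 mean [ 574.9 -301.6   77.1]
crest_s 0.003 556 base -0.0004 zmax 0.0152 c 211.0 -187.2 sz 391.0 126.1 ang 88.1 mean [ 207.  -335.5   17.5]
crest_s 0.01 247 base -0.0004 zmax 0.0167 c 254.2 -188.5 sz 386.0 72.3 ang 71.7 mean [ 205.  -334.5   33. ]
crest_s 0.016 41 base -0.0004 zmax 1.0032 c 233.8 -171.7 sz 366.4 30.3 ang 80.0 mean [ 215.2 -297.9  137.3]
hole [0.514  0.0106 0.028 ]
peak [0.6212 0.0238 0.028 ]
shL [0.5525 0.1104 0.028 ]
shR [ 0.5779 -0.0833  0.028 ]
fL [0.4225 0.0898 0.028 ]
fR [ 0.4526 -0.0989  0.028 ]
[[ 0.342 -0.     0.94 ]
 [-0.94   0.001  0.342]
 [-0.001 -1.    -0.   ]]
```

View pics/board.png

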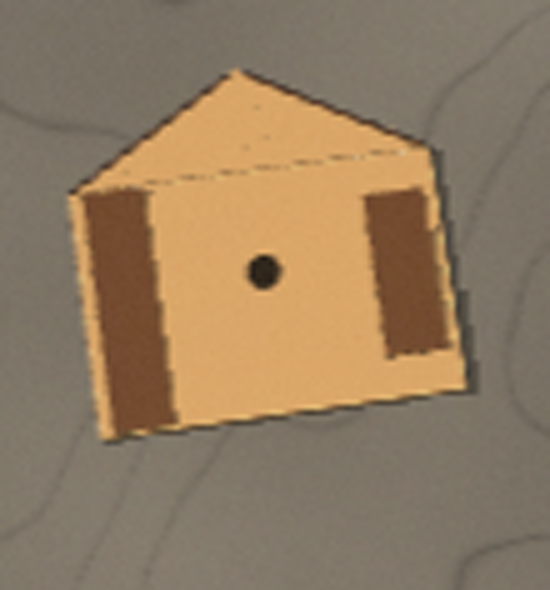

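```bash
python3 - <<'E'
from h import *
z=np.load('top0.npz');d=z['d'];p=z['p'];W=cloud('top',d)
M=np.array([[110,0],[55,95],[55,-95],[-75,95],[-75,-95],[0,0]])/1000
P=np.array([ray('top',(x+.5)/5-.5+255,(y+.5)/5-.5+100,.028)[:2] for x,y in((237,70),(72,195),(430,150),(102,440),(467,388),(263,271))])
A=M-M.mean(0);Bq=P-P.mean(0);th=np.arctan2((A[:,0]*Bq[:,1]-A[:,1]*Bq[:,0]).sum(),(A*Bq).sum())
R=np.array([[np.cos(th),-np.sin(th)],[np.sin(th),np.cos(th)]]);t=P.mean(0)-R@M.mean(0)
print('board',t.round(4),th.round(4));print(((M@R.T+t-P)*1000).round(1))
B={'long':(170,155,212,220),'short':(452,140,480,184),'wl':(182,102,220,138),'ws':(415,172,442,198),'crest':(400,112,462,144),'bird':(128,132,170,175),'cupL':(218,190,245,216),'cupR':(372,188,400,214)}
for k,(a,b,c,e) in B.items():
    w=W[b:e,a:c];dd=d[b:e,a:c]
    for th in(0.023,0.030,.036,0.042):
        m=((w[...,2]>th)&(w[...,2]<.1)&(dd>.1)).astype(np.uint8)
        n,l,s,_=cv2.connectedComponentsWithStats(m)
        if n<2: continue
        i=1+np.argmax(s[1:,4]);q=w[l==i]
        (cx,cy),(s1,s2),a1=cv2.minAreaRect((q[:,:2]*1000).astype(np.float32))
        print(k,th,len(q),'z',np.median(q[:,2]).round(4),'c',round(cx,1),round(cy,1),'sz',round(s1,1),round(s2,1),'ang',round(a1,1),'mean',(q.mean(0)*1000).round(1))
g=lambda a,b,c,e,f:cv2.resize(p[b:e,a:c,::-1],(int((c-a)*f),int((e-b)*f)),interpolation=cv2.INTER_CUBIC)
o=np.zeros((420,800,3),np.uint8)
for (a,b,c,e,x) in((178,98,222,142,0),(398,108,462,148,200),(410,165,445,200,500)):
    i=g(a,b,c,e,4.5); o[:i.shape[0],x:x+i.shape[1]]=i
for (a,b,c,e,x) in((165,155,212,220,0),(450,140,482,184,220),(218,190,245,216,400),(372,188,400,214,560)):
    i=g(a,b,c,e,3); i=g(a,b,c,e,3.2); o[210:210+i.shape[0],x:x+i.shape[1]]=i[:210]
cv2.imwrite('pics/parts.png',o)
E
```

```text
board [0.5135 0.0094] 0.1422
[[ 0.   0.2]
 [ 0.4  1.3]
 [ 1.4 -0.4]
 [ 0.2  0.5]
 [-1.  -0.4]
 [-1.  -1.2]]
long 0.023 626 z 0.0461 c 422.3 313.8 sz 41.1 134.6 ang 80.1 mean [418.8 307.3  43.2]
long 0.03 552 z 0.0464 c 420.2 309.6 sz 25.4 120.9 ang 79.4 mean [419.3 308.   45.5]
long 0.036 519 z 0.0466 c 420.2 309.6 sz 25.4 120.9 ang 79.4 mean [420.  308.5  46.2]
long 0.042 486 z 0.0467 c 420.4 309.6 sz 25.3 120.5 ang 79.6 mean [420.  309.2  46.7]
short 0.023 419 z 0.046 c 495.6 -406.7 sz 85.4 48.6 ang 16.8 mean [ 491.2 -400.2   42.7]
short 0.03 372 z 0.0464 c 492.6 -402.7 sz 81.1 26.7 ang 13.0 mean [ 491.  -400.3   44.9]
short 0.036 338 z 0.0467 c 492.6 -402.7 sz 81.1 26.7 ang 13.0 mean [ 491.4 -401.    46.1]
short 0.042 308 z 0.0469 c 492.7 -402.7 sz 80.8 26.7 ang 13.0 mean [ 491.8 -401.8   46.8]
wl 0.023 423 z 0.0263 c 603.6 291.9 sz 70.4 65.0 ang 63.0 mean [601.7 289.2  30.1]
wl 0.03 91 z 0.0466 c 603.1 289.2 sz 24.9 24.7 ang 70.8 mean [602.  288.8  45.8]
wl 0.036 86 z 0.0467 c 603.2 289.5 sz 24.3 24.7 ang 70.8 mean [602.3 289.   46.5]
wl 0.042 82 z 0.0467 c 603.2 289.5 sz 24.3 24
[... 976 characters left out ...]
.2 407.4  62.3]
bird 0.042 316 z 0.0616 c 505.0 408.9 sz 29.3 86.6 ang 59.9 mean [504.2 407.4  62.3]
cupL 0.023 231 z 0.0453 c 384.5 200.7 sz 42.8 41.1 ang 45.3 mean [382.9 197.6  43.4]
cupL 0.03 206 z 0.0456 c 383.2 198.1 sz 36.3 37.7 ang 0.6 mean [383.3 197.8  45.5]
cupL 0.036 197 z 0.0457 c 383.8 198.1 sz 35.3 37.7 ang 0.6 mean [383.6 198.3  46.1]
cupL 0.042 192 z 0.0459 c 383.8 198.1 sz 35.3 37.7 ang 0.6 mean [383.8 198.4  46.2]
cupR 0.023 239 z 0.0354 c 389.8 -193.6 sz 42.2 50.2 ang 25.8 mean [ 389.  -191.1   34.4]
cupR 0.03 212 z 0.0357 c 388.8 -190.3 sz 40.5 40.4 ang 37.7 mean [ 389.1 -190.1   35.6]
cupR 0.036 76 z 0.037 c 391.4 -190.3 sz 35.7 32.9 ang 44.6 mean [ 389.7 -189.2   37.3]
```

View pics/parts.png

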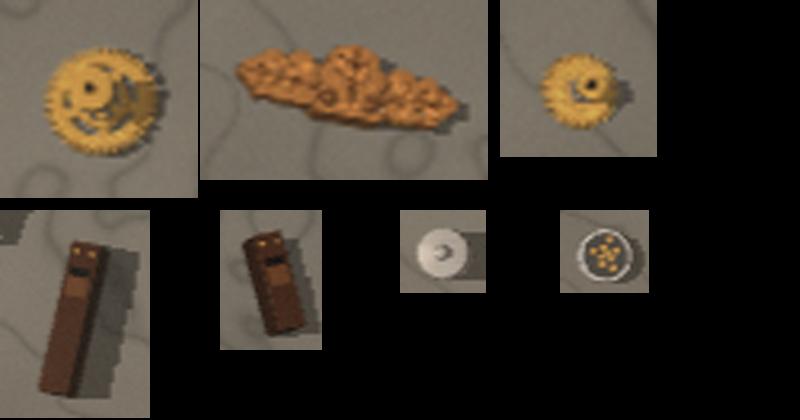

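Parts are confirmed: the covered oil cup is the left one at (0.384, 0.198), and the right one is an open screw tray. The measured sizes match the ones given. I'll start with the short pipe, which is nearest.

```bash
cat > go.py <<'E'
# usage: go.py x y z jawyaw_deg  -> offset/turn in pendant units from the present pose
import sys
from h import *
x,y,z,a=map(float,sys.argv[1:5]);o=manip.get_obs();R=Ro.from_quat(o['ee_rot']);p=o['position']
best=None
for k in (0,) if len(sys.argv)>5 else (0,180):
    c,s=np.cos(np.radians(a+k)),np.sin(np.radians(a+k))
    D=Ro.from_matrix(np.array([[c,-s,0],[s,c,0],[0,0,-1]]) @ np.array([[1,0,0],[0,0,1],[0,1,0]]) if 0 else np.column_stack([[c,s,0],[0,0,-1],[-s,c,0]]))
    rv=(R.inv()*D).as_rotvec()
    if best is None or np.linalg.norm(rv)<np.linalg.norm(best): best=rv
X=R.as_matrix()
print('t',o['clock'].round(2),'pos',p.round(4),'jaw',np.degrees(np.arctan2(X[1,0],X[0,0])).round(2),'F',o['ft_force'].round(1),'w',o['grip_width'].round(3),'j',o['joint_pos'].round(2))
print('offset',(R.inv().apply(np.array([x,y,z])-p)/.2).round(4),'turn',(best/np.radians(45)).round(4))
E
python3 go.py .4926 -.4025 .16 -77
```

```text
Traceback (most recent call last):
  File "go.py", line 12, in <module>
    print('t',o['clock'].round(2),'pos',p.round(4),'jaw',np.degrees(np.arctan2(X[1,0],X[0,0])).round(2),'F',o['ft_force'].round(1),'w',o['grip_width'].round(3),'j',o['joint_pos'].round(2))
              ^^^^^^^^^^^^^^^^
AttributeError: 'float' object has no attribute 'round'
```

```bash
sed -i "s/o\['clock'\].round(2)/round(float(o['clock']),2)/; s/o\['grip_width'\].round(3)/round(float(o['grip_width']),3)/; s/,(0,) if.*:$//; /D=Ro/c\    D=Ro.from_matrix(np.column_stack([[c,s,0],[0,0,-1],[-s,c,0]]))" go.py; sed -i "s/p.round(4)/np.round(p,4)/;s/o\['ft_force'\].round(1)/np.round(o['ft_force'],1)/;s/o\['joint_pos'\].round(2)/np.round(o['joint_pos'],2)/;s/-p)\/.2/-np.array(p))\/.2/" go.py; python3 go.py .4926 -.4025 .16 -77
```

```text
t 0.1 pos [ 0.2135 -0.5871  0.2306] jaw -70.01 F [ 0.4 -0.1  0.6] w 0.997 j [ 1.2   0.33 -0.06  1.46  0.02  1.35 -0.09]
offset [-0.3898  0.3535  1.6268] turn [ 1.000e-04  1.552e-01 -1.600e-03]
```

```bash
python3 -m pendant '{"offset":[[-0.1,0,0.3],[-0.2,0,0.6],[-0.25,0.05,0.9],[-0.3,0.1,1],[-0.3,0.1,1]],"turn":[[0,0.08,0],[0,0.15,0],[0,0.155,0],[0,0.155,0],[0,0.155,0]]}' 70 60; python3 go.py .4926 -.4025 .11 -77
```

```text
clock: 0.72
position: [0.3823, -0.4602, 0.2096]
ee_rot: [-0.554, 0.44, -0.438, 0.555]
ft_force: [-0.0, 0.4, 0.5]
grip_width: 0.701
t 0.72 pos [ 0.3823 -0.4602  0.2096] jaw -76.76 F [-0.   0.4  0.5] w 0.701 j [ 0.94  0.29 -0.17  1.56  0.05  1.3  -0.57]
offset [-0.1527  0.4979  0.6033] turn [ 0.0008  0.0053 -0.0045]
```

```bash
python3 -m pendant '{"offset":[[-0.05,0.15,0.25],[-0.12,0.35,0.5],[-0.153,0.498,0.603],[-0.153,0.498,0.603],[-0.153,0.498,0.603]],"turn":[[0,0,0],[0,0,0],[0,0.005,-0.004],[0,0.005,-0.004],[0,0.005,-0.004]]}' 60 60; cat >> h.py <<'E'
def wray(u,v,h,o):
    m=manip.camera_model('wrist');K=np.array(m['intrinsics']);T=np.array(m['tool_from_camera'])
    a=np.array([(u-K[0,2])/K[0,0],(v-K[1,2])/K[1,1]]);r=np.linalg.norm(a)+1e-9
    d=np.r_[a/r*np.sin(r),np.cos(r)];R=Ro.from_quat(o['ee_rot'])
    d=R.apply(T[:3,:3]@d);c=np.array(o['position'])+R.apply(T[:3,3]);return c+d*(h-c[2])/d[2]
def wpix(P,o):
    m=manip.camera_model('wrist');K=np.array(m['intrinsics']);T=np.array(m['tool_from_camera']);R=Ro.from_quat(o['ee_rot'])
    c=T[:3,:3].T@(R.inv().apply(np.array(P)-o['position'])-T[:3,3]);th=np.arctan2(np.hypot(c[0],c[1]),c[2]);n=np.hypot(c[0],c[1])
    return K[:2,2]+K[0,0]*th*c[:2]/n
E
python3 - <<'E'
from h import *
o=manip.get_obs();p,d=manip.camera('wrist');save('w1.png',p);np.savez('w1.npz',p=p,d=d)
print(o['position'],o['ee_rot'])
c=np.array([.4926,-.4025,.046]);a=np.radians(13);e=np.array([np.cos(a),np.sin(a),0])*.04
for q in(c-e,c,c+e,): print(wpix(q,o).round(1))
E
```

```text
clock: 1.35
position: [0.4912, -0.4048, 0.111]
ee_rot: [0.553, -0.441, 0.441, -0.552]
ft_force: [0.2, -1.3, -0.3]
grip_width: 0.599
[ 0.49120174 -0.40480252  0.1109773 ] [ 0.55343183 -0.44072654  0.44092393 -0.55232184]
[313.6 260.4]
[313.3 209.9]
[313.1 153.3]
```

View pics/w1.png

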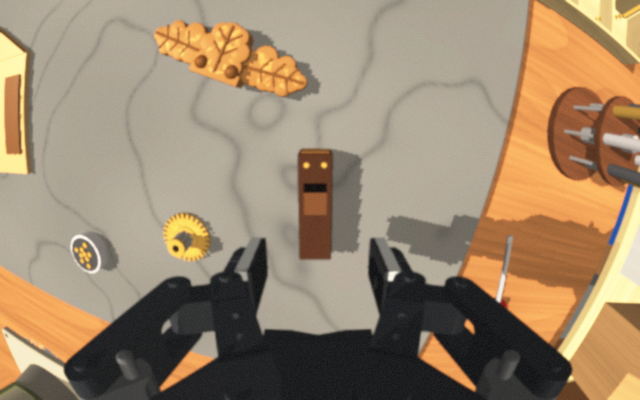

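The wrist view shows the pipe at (315, 150–258), matching the predicted ends (153/260). I'll descend and grip.

```bash
python3 go.py .4926 -.4025 .023 -77
```

```text
t 1.4 pos [ 0.4913 -0.405   0.1114] jaw -77.16 F [ 0.4 -0.1  1.1] w 0.607 j [ 0.78  0.45 -0.21  1.56  0.1   1.14 -0.8 ]
offset [-0.0116  0.4422  0.0092] turn [ 0.0006 -0.0035  0.0024]
```

```bash
python3 -m pendant '{"offset":[[-0.012,0.2,0.009],[-0.012,0.38,0.009],[-0.012,0.442,0.009],[-0.012,0.442,0.009]],"turn":[[0,0,0],[0,0,0],[0,0,0],[0,0,0]]}' 60 60 && python3 -m pendant '{"offset":[[0,0,0],[0,0,0],[0,0,0],[0,0,0]],"turn":[[0,0,0],[0,0,0],[0,0,0],[0,0,0]]}' 0 60;  python3 go.py .4926 -.4025 .08 -77
```

```text
clock: 1.9
position: [0.4921, -0.4034, 0.0238]
ee_rot: [0.553, -0.441, 0.442, -0.552]
ft_force: [0.1, 1.6, 0.4]
grip_width: 0.598
clock: 2.4
position: [0.4931, -0.4045, 0.0259]
ee_rot: [0.553, -0.44, 0.443, -0.552]
ft_force: [-1.5, -0.3, 7.6]
grip_width: 0.269
t 2.4 pos [ 0.4931 -0.4045  0.0259] jaw -77.24 F [-1.5 -0.3  7.6] w 0.269 j [ 0.77  0.55 -0.2   1.62  0.13  0.98 -0.82]
offset [-0.0091 -0.2703  0.    ] turn [-0.0018 -0.0054  0.0067]
```

```bash
python3 -m pendant '{"offset":[[0,-0.1,0],[0,-0.25,0],[0,-0.4,0],[0,-0.4,0]],"turn":[[0,0,0],[0,0,0],[0,0,0],[0,0,0]]}' 0 60;  python3 go.py .5138 -.0633 .09 -81.85; python3 - <<'E'
from h import *
p,d=manip.camera('wrist');save('w2.png',p)
E
```

```text
clock: 2.9
position: [0.4946, -0.4053, 0.1105]
ee_rot: [0.553, -0.437, 0.445, -0.552]
ft_force: [0.3, 0.5, -1.3]
grip_width: 0.265
t 2.9 pos [ 0.4946 -0.4053  0.1105] jaw -77.24 F [ 0.3  0.5 -1.3] w 0.265 j [ 0.78  0.45 -0.21  1.56  0.1   1.13 -0.81]
offset [-1.6474  0.0884  0.4706] turn [-0.0074  0.1024  0.0124]
```

View pics/w2.png

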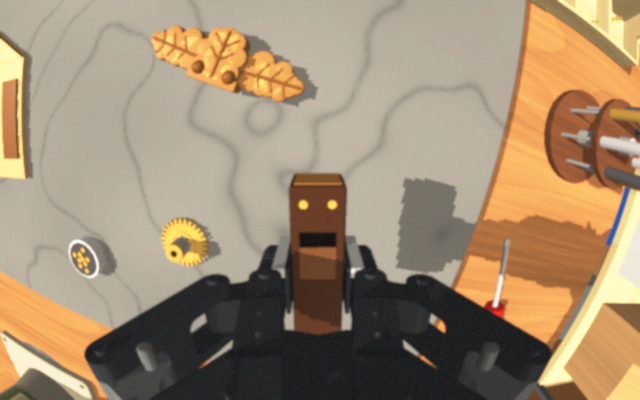

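```bash
python3 -m pendant '{"offset":[[-0.15,0,0.1],[-0.4,0,0.15],[-0.7,0,0.22],[-0.95,0,0.3],[-0.95,0,0.3]],"turn":[[0,0,0],[0,0.05,0],[0,0.1,0],[-0.007,0.1,0.012],[-0.007,0.1,0.012]]}' 0 60;  python3 go.py .5138 -.0633 .075 -81.85
```

```text
clock: 3.58
position: [0.5109, -0.2011, 0.1071]
ee_rot: [-0.536, 0.462, -0.46, 0.537]
ft_force: [0.1, -0.3, -0.6]
grip_width: 0.27
t 3.58 pos [ 0.5109 -0.2011  0.1071] jaw -81.34 F [ 0.1 -0.3 -0.6] w 0.27 j [ 0.55  0.29 -0.3   1.79  0.09  1.07 -1.2 ]
offset [-0.6786  0.1628  0.1183] turn [ 0.0023  0.0114 -0.0042]
```

```bash
python3 -m pendant '{"offset":[[-0.15,0,0.02],[-0.4,0.05,0.07],[-0.62,0.12,0.11],[-0.679,0.163,0.118],[-0.679,0.163,0.118],[-0.679,0.163,0.118]],"turn":[[0.002,0.011,-0.004],[0.002,0.011,-0.004],[0.002,0.011,-0.004],[0.002,0.011,-0.004],[0.002,0.011,-0.004],[0.002,0.011,-0.004]]}' 0 60;  python3 go.py .5138 -.0633 .037 -81.85; python3 - <<'E'
from h import *
o=manip.get_obs();p,d=manip.camera('wrist');save('w3.png',p);print(list(o['position']),list(o['ee_rot']))
# predicted pad corners in picture
a=.1422;R=np.array([[np.cos(a),-np.sin(a)],[np.sin(a),np.cos(a)]])
for x,y in((33,-56),(33,-88),(-53,-56),(-53,-88),(0,0)):
    q=R@np.array([x,y])/1000+[.5135,.0094]; print(x,y,wpix([*q,.031],o).round(1))
E
```

```text
clock: 4.32
position: [0.5138, -0.0652, 0.0752]
ee_rot: [0.534, -0.464, 0.464, -0.534]
ft_force: [0.4, -0.7, -1.5]
grip_width: 0.262
t 4.33 pos [ 0.5138 -0.0652  0.0752] jaw -81.97 F [ 0.4 -0.7 -1.5] w 0.262 j [ 0.38  0.28 -0.38  1.9   0.12  0.99 -1.49]
offset [-0.0096  0.1908  0.0012] turn [ 0.0002 -0.0026  0.0006]
[np.float64(0.5138437000386232), np.float64(-0.0652160543954116), np.float64(0.07516381607063805)] [np.float64(0.5339551615707566), np.float64(-0.46366066760771785), np.float64(0.46382515581796946), np.float64(-0.5336449152535316)]
33 -56 [286.6 156. ]
33 -88 [339.2 155.9]
-53 -56 [290.6 280. ]
-53 -88 [336.5 280. ]
0 0 [204.4 207.4]
```

View pics/w3.png

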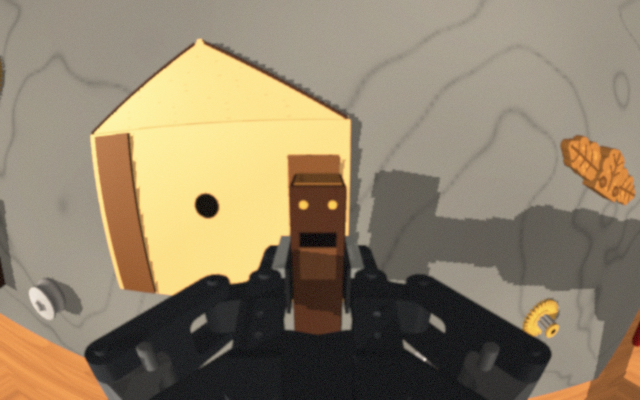

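```bash
python3 - <<'E'
from h import *
o=manip.get_obs();q=dict(o);q['position']=np.array([.51384,-.06522,.07516]);q['ee_rot']=np.array([.53396,-.46366,.46383,-.53364])
R=Ro.from_quat(q['ee_rot'])
for u,v,h in((318,187,.0953),(318,174.5,.0693)):
    print(R.inv().apply(wray(u,v,h,q)-q['position']).round(4))
a=.1422;Rb=np.array([[np.cos(a),-np.sin(a)],[np.sin(a),np.cos(a)]])
for u,v,h in((288,154.5,.031),(341,154.5,.031),(206.5,206,.028),(199,40,.028),(350,118,.028),(92,134,.028)): print(u,v,(Rb.T@(wray(u,v,h,q)[:2]-[.5135,.0094])*1000).round(1))
E
```

```text
[ 0.0009 -0.0201  0.0398]
[0.001  0.0059 0.0396]
288 154.5 [ 33.9 -56.9]
341 154.5 [ 33.9 -89.1]
206.5 206 [ 0.  -0.5]
199 40 [109.4  -0. ]
350 118 [ 56.1 -94.5]
92 134 [54.8 91.7]
```

```bash
python3 -m pendant '{"offset":[[-0.008,0.08,0.003],[-0.008,0.15,0.003],[-0.008,0.187,0.003],[-0.008,0.19,0.003],[-0.008,0.19,0.003]],"turn":[[0,-0.003,0],[0,-0.003,0],[0,-0.003,0],[0,-0.003,0],[0,-0.003,0]]}' 0 60;  python3 go.py .5143 -.0635 .037 -81.85
```

```text
clock: 5.0
position: [0.5142, -0.0635, 0.0369]
ee_rot: [0.534, -0.463, 0.463, -0.534]
ft_force: [0.2, -0.2, -0.7]
grip_width: 0.268
t 5.0 pos [ 0.5142 -0.0635  0.0369] jaw -81.84 F [ 0.2 -0.2 -0.7] w 0.268 j [ 0.36  0.33 -0.37  1.93  0.15  0.91 -1.51]
offset [-0.     -0.0005  0.0006] turn [0.0003 0.0002 0.0004]
```

```bash
python3 -m pendant '{"offset":[[0,0.005,0],[0,0.01,0],[0,0.01,0]],"turn":[[0,0,0],[0,0,0],[0,0,0]]}' 0 30; python3 -m pendant '{"offset":[[0,0,0],[0,0,0],[0,0,0],[0,0,0],[0,-0.05,0],[0,-0.15,0],[0,-0.3,0],[0,-0.45,0],[0,-0.5,0],[0,-0.5,0]],"turn":[[0,0,0],[0,0,0],[0,0,0],[0,0,0],[0,0,0],[0,0,0],[0,0,0],[0,0,0],[0,0,0],[0,0,0]]}' 50 60;  python3 go.py .42 .309 .13 79.5; python3 - <<'E'
from h import *
p,d=manip.camera('wrist');save('w4.png',p)
E
```

```text
clock: 5.38
position: [0.5143, -0.0635, 0.0364]
ee_rot: [0.535, -0.463, 0.463, -0.534]
ft_force: [-9.3, 1.5, 20.5]
grip_width: 0.265
clock: 6.62
position: [0.5145, -0.0635, 0.1367]
ee_rot: [0.534, -0.463, 0.464, -0.534]
ft_force: [0.5, 0.4, 0.3]
grip_width: 0.503
t 6.62 pos [ 0.5145 -0.0635  0.1367] jaw -81.84 F [0.5 0.4 0.3] w 0.503 j [ 0.39  0.2  -0.39  1.84  0.09  1.11 -1.46]
offset [-1.9106  0.0309 -0.2036] turn [-0.001   0.4146  0.0015]
```

View pics/w4.png

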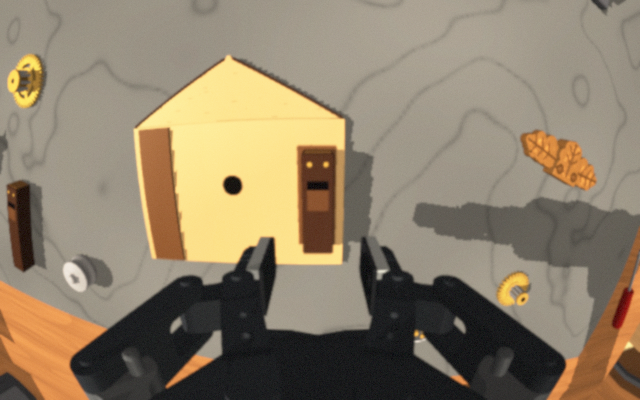

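The short pipe lies squarely inside its pad's outline at (317, 150–252). Next is the long pipe: I'll swing across and turn the wrist so the last joint stays in range.

```bash
Z=; python3 -m pendant '{"offset":[[-0.12,0,0],[-0.24,0,0],[-0.36,0,0],[-0.473,0,0],[-0.473,0,0]],"turn":[[0,-0.2,0],[0,-0.43,0],[0,-0.66,0],[0,-0.9,0],[0,-0.9,0]]}' 60 60 && python3 -m pendant '{"offset":[[-0.11,0,0.07],[-0.22,0,0.14],[-0.33,0,0.2],[-0.443,0,0.276],[-0.443,0,0.276]],"turn":[[0,-0.23,0],[0,-0.46,0],[0,-0.69,0],[0,-0.9,0],[0,-0.9,0]]}' && python3 -m pendant '{"offset":[[-0.04,0,0.11],[-0.08,0,0.22],[-0.12,0,0.34],[-0.156,0,0.448],[-0.156,0,0.448]],"turn":[[0,-0.23,0],[0,-0.46,0],[0,-0.69,0],[0,-0.9,0],[0,-0.9,0]]}';  python3 go.py .42 .309 .12 79.5
```

```text
clock: 7.3
position: [0.4997, 0.0317, 0.1346]
ee_rot: [0.662, -0.249, 0.248, -0.662]
ft_force: [0.4, -0.8, 0.1]
grip_width: 0.6
clock: 7.92
position: [0.4688, 0.1324, 0.1341]
ee_rot: [0.707, -0.006, 0.003, -0.707]
ft_force: [0.0, -0.2, 0.4]
grip_width: 0.603
clock: 8.55
position: [0.4385, 0.2224, 0.1337]
ee_rot: [-0.665, -0.238, 0.241, 0.666]
ft_force: [0.8, -1.1, 0.5]
grip_width: 0.595
t 8.55 pos [0.4385 0.2224 0.1337] jaw 39.67 F [ 0.8 -1.1  0.5] w 0.595 j [ 0.19  0.21 -0.82  1.89  0.17  1.12 -0.  ]
offset [0.2053 0.0688 0.3923] turn [-0.0051 -0.8851 -0.0029]
```

```bash
python3 -m pendant '{"offset":[[0.05,0,0.1],[0.1,0.02,0.2],[0.15,0.04,0.3],[0.205,0.069,0.392],[0.205,0.069,0.392],[0.205,0.069,0.392]],"turn":[[0,-0.23,0],[0,-0.46,0],[0,-0.69,0],[-0.005,-0.885,-0.003],[-0.005,-0.885,-0.003],[-0.005,-0.885,-0.003]]}' 60 60;  python3 go.py .42 .309 .024 79.5;python3 - <<'E'
from h import *
o=manip.get_obs();p,d=manip.camera('wrist');save('w5.png',p);print(list(o['position']),list(o['ee_rot']))
c=np.array([.4202,.3096,.046]);a=np.radians(-10.5);e=np.array([np.cos(a),np.sin(a),0])*.06;n=np.array([-e[1],e[0],0])/5
for q in(c-e-n,c-e+n,c,c+e+n,c+e-n): print(wpix(q,o).round(1))
E
```

```text
clock: 9.3
position: [0.4209, 0.3071, 0.1196]
ee_rot: [0.545, 0.45, -0.45, -0.545]
ft_force: [0.2, -0.1, -0.1]
grip_width: 0.599
t 9.3 pos [0.4209 0.3071 0.1196] jaw 79.08 F [ 0.2 -0.1 -0.1] w 0.599 j [ 0.1   0.34 -0.94  1.83  0.3   1.12  0.43]
offset [0.0089 0.4781 0.0061] turn [-0.0003 -0.0093 -0.0013]
[np.float64(0.42089482261597927), np.float64(0.3071058145579552), np.float64(0.1196285222486442)] [np.float64(0.5454685939600453), np.float64(0.44981473328889726), np.float64(-0.4504978275308549), np.float64(-0.5451444084914283)]
[303.6 122.2]
[338.3 122.1]
[321.2 205.2]
[336.3 276.4]
[306.3 276.6]
```

View pics/w5.png

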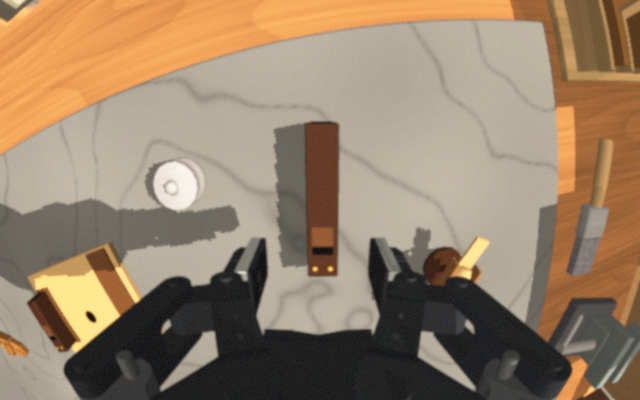

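The pipe appears where predicted, and the bird and cup are clear of the fingers.

```bash
python3 -m pendant '{"offset":[[0.009,0.15,0.006],[0.009,0.3,0.006],[0.009,0.44,0.006],[0.009,0.478,0.006],[0.009,0.478,0.006]],"turn":[[0,-0.009,0],[0,-0.009,0],[0,-0.009,0],[0,-0.009,0],[0,-0.009,0]]}' 60 60 && python3 -m pendant '{"offset":[[0,0,0],[0,0,0],[0,0,0],[0,0,0]],"turn":[[0,0,0],[0,0,0],[0,0,0],[0,0,0]]}' 0 60;  python3 go.py .42 .309 .11 79.5 && python3 -m pendant '{"offset":[[0,-0.1,0],[0,-0.25,0],[0,-0.42,0],[0,-0.42,0]],"turn":[[0,0,0],[0,0,0],[0,0,0],[0,0,0]]}' 0 60;  python3 go.py .4934 .0793 .1 98.15
```

```text
clock: 9.98
position: [0.4205, 0.3087, 0.0245]
ee_rot: [0.544, 0.452, -0.452, -0.544]
ft_force: [-0.4, 1.2, 0.3]
grip_width: 0.599
clock: 10.48
position: [0.4213, 0.3091, 0.0259]
ee_rot: [0.545, 0.452, -0.451, -0.543]
ft_force: [-0.8, -1.3, 6.1]
grip_width: 0.267
t 10.47 pos [0.4213 0.3091 0.0259] jaw 79.39 F [-0.8 -1.3  6.1] w 0.267 j [ 0.01  0.48 -0.86  1.9   0.44  0.96  0.33]
offset [-0.0016 -0.4208  0.0057] turn [ 0.0026 -0.0024 -0.0001]
clock: 10.98
position: [0.4225, 0.3104, 0.1136]
ee_rot: [0.545, 0.454, -0.449, -0.543]
ft_force: [0.7, 0.7, -1.1]
grip_width: 0.267
t 10.97 pos [0.4225 0.3104 0.1136] jaw 79.39 F [ 0.7  0.7 -1.1] w 0.267 j [ 0.09  0.35 -0.94  1.83  0.32  1.11  0.42]
offset [-1.071   0.0682 -0.5605] turn [ 0.0089 -0.4168  0.0027]
```

```bash
python3 -m pendant '{"offset":[[-0.15,0,-0.08],[-0.35,0,-0.18],[-0.6,0,-0.3],[-0.85,0.02,-0.45],[-1,0.05,-0.54],[-1,0.068,-0.56],[-1,0.068,-0.56]],"turn":[[0,-0.08,0],[0,-0.18,0],[0,-0.28,0],[0,-0.38,0],[0.009,-0.417,0.003],[0.009,-0.417,0.003],[0.009,-0.417,0.003]]}' 0 60;  python3 go.py .4926 .0793 .075 98.15
```

```text
clock: 11.85
position: [0.4956, 0.094, 0.1001]
ee_rot: [-0.463, -0.534, 0.534, 0.463]
ft_force: [-0.2, 0.0, -0.7]
grip_width: 0.268
t 11.85 pos [0.4956 0.094  0.1001] jaw 98.16 F [-0.2  0.  -0.7] w 0.268 j [ 0.53  0.32 -0.91  1.89  0.29  1.07  1.22]
offset [-0.0707  0.1253  0.0254] turn [-0.0006  0.0003  0.0007]
```

```bash
python3 -m pendant '{"offset":[[-0.04,0.06,0.01],[-0.071,0.11,0.014],[-0.071,0.125,0.014],[-0.071,0.125,0.014]],"turn":[[0,0,0],[0,0,0],[0,0,0],[0,0,0]]}' 0 60;  python3 go.py .4949 .0795 .037 98.15; python3 - <<'E'
from h import *
o=manip.get_obs();p,d=manip.camera('wrist');save('w6.png',cv2.resize(p[60:360,160:480],None,fx=2,fy=2,interpolation=cv2.INTER_CUBIC)[:600]);np.savez('w6.npz',pos=o['position'],q=o['ee_rot'])
a=.1422;R=np.array([[np.cos(a),-np.sin(a)],[np.sin(a),np.cos(a)]])
for x,y in((53,56),(53,88),(-73,56),(-73,88),(-75,95),(0,0)):
    q=R@np.array([x,y])/1000+[.5135,.0094]; print(x,y,(wpix([*q,.031 if x and x>-75 else .028],o)-[160,60])*2)
E
```

```text
clock: 12.35
position: [0.4946, 0.0798, 0.0748]
ee_rot: [-0.463, -0.534, 0.534, 0.463]
ft_force: [-0.0, 0.1, 0.5]
grip_width: 0.264
t 12.35 pos [0.4946 0.0798 0.0748] jaw 98.18 F [-0.   0.1  0.5] w 0.264 j [ 0.54  0.35 -0.89  1.92  0.31  1.02  1.22]
offset [-0.0019  0.1891 -0.0014] turn [-0.0012  0.0008  0.001 ]
53 56 [270.63431143 481.4639596 ]
53 88 [359.38419176 481.63358648]
-73 56 [262.31729405 118.08974438]
-73 88 [369.69015351 118.36678615]
-75 95 [391.84505898 112.06575158]
0 0 [104.97668035 340.78052533]
```

View pics/w6.png

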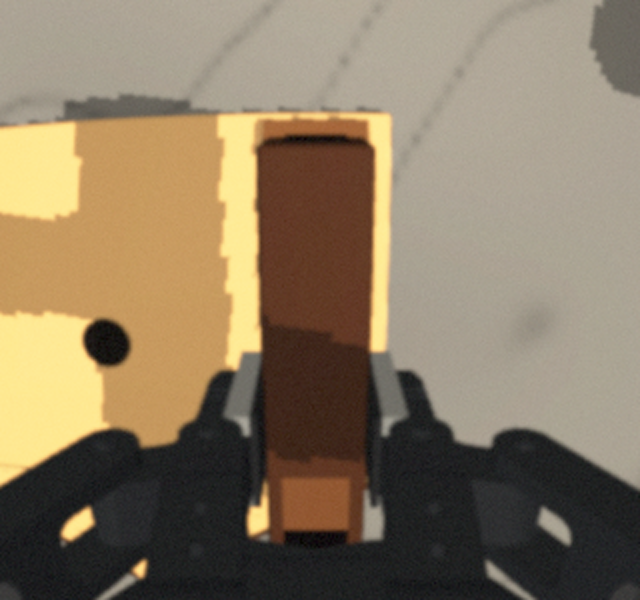

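```bash
python3 - <<'E'
from h import *
z=np.load('w6.npz');q={'position':z['pos'],'ee_rot':z['q']};R=Ro.from_quat(z['q'])
for u,v,h in((316,146,.0749+.0201),(314,136,.0749-.0059)): print(R.inv().apply(wray(u/2+160,v/2+60,h,q)-q['position']).round(4))
a=.1422;Rb=np.array([[np.cos(a),-np.sin(a)],[np.sin(a),np.cos(a)]])
for u,v,h in((261,119,.031),(368,119,.031),(106,342,.028),(390,113,.028)): print(u,v,(Rb.T@(wray(u/2+160,v/2+60,h,q)[:2]-[.5135,.0094])*1000).round(1))
E
```

```text
[-0.0004 -0.0201  0.0602]
[-0.0009  0.0059  0.0608]
261 119 [-72.7  55.6]
368 119 [-72.8  87.5]
106 342 [0.4 0.3]
390 113 [-74.7  94.4]
```

```bash
python3 -m pendant '{"offset":[[-0.002,0.08,0.002],[-0.002,0.15,0.002],[-0.002,0.187,0.002],[-0.002,0.195,0.002],[-0.002,0.197,0.002]],"turn":[[0,0,0],[0,0,0],[0,0,0],[0,0,0],[0,0,0]]}' 0 30;  python3 go.py .4942 .0795 .037 98.15; python3 -m pendant '{"offset":[[0,0,0],[0,0,0],[0,0,0],[0,0,0],[0,-0.05,0],[0,-0.15,0],[0,-0.3,0],[0,-0.45,0],[0,-0.5,0],[0,-0.5,0]],"turn":[[0,0,0],[0,0,0],[0,0,0],[0,0,0],[0,0,0],[0,0,0],[0,0,0],[0,0,0],[0,0,0],[0,0,0]]}' 50 60;  python3 go.py .603 .2893 .12 98
```

```text
clock: 13.02
position: [0.4942, 0.0796, 0.0365]
ee_rot: [-0.463, -0.534, 0.535, 0.463]
ft_force: [-11.2, -2.7, 25.5]
grip_width: 0.268
t 13.03 pos [0.4942 0.0796 0.0365] jaw 98.2 F [-11.2  -2.7  25.5] w 0.268 j [ 0.5   0.41 -0.86  1.95  0.38  0.96  1.17]
offset [-0.0005 -0.0027  0.0002] turn [-0.002   0.001  -0.0003]
clock: 14.28
position: [0.4947, 0.0795, 0.1372]
ee_rot: [-0.463, -0.534, 0.535, 0.463]
ft_force: [0.2, -0.3, -1.0]
grip_width: 0.5
t 14.28 pos [0.4947 0.0795 0.1372] jaw 98.18 F [ 0.2 -0.3 -1. ] w 0.5 j [ 0.59  0.26 -0.93  1.86  0.23  1.14  1.29]
offset [ 0.9613  0.0847 -0.6851] turn [-0.0003  0.004  -0.0012]
```

```bash
python3 -m pendant '{"offset":[[0.15,0,-0.1],[0.38,0,-0.26],[0.62,0.02,-0.43],[0.85,0.06,-0.6],[0.961,0.085,-0.685],[0.961,0.085,-0.685],[0.961,0.085,-0.685]],"turn":[[0,0,0],[0,0,0],[0,0,0],[0,0,0],[0,0,0],[0,0,0],[0,0,0]]}' 60 60;  python3 go.py .603 .2893 .03 98; python3 - <<'E'
from h import *
o=manip.get_obs();p,d=manip.camera('wrist');save('w7.png',cv2.resize(p[60:360,140:500],None,fx=2,fy=2,interpolation=cv2.INTER_CUBIC)[:600])
for q in ([.603,.2893,.046],[.603,.2893,.025]): print((wpix(q,o)-[140,60])*2)
E
```

```text
clock: 15.15
position: [0.6025, 0.2885, 0.1189]
ee_rot: [-0.463, -0.533, 0.535, 0.463]
ft_force: [0.5, -0.1, -0.8]
grip_width: 0.598
t 15.15 pos [0.6025 0.2885 0.1189] jaw 98.17 F [ 0.5 -0.1 -0.8] w 0.598 j [ 0.06  0.65 -0.85  1.43  0.5   1.28  0.89]
offset [ 0.0047  0.4446 -0.0037] turn [-0.0022  0.0038 -0.0023]
[359.09761434 296.28960961]
[358.89925272 280.13944376]
```

View pics/w7.png

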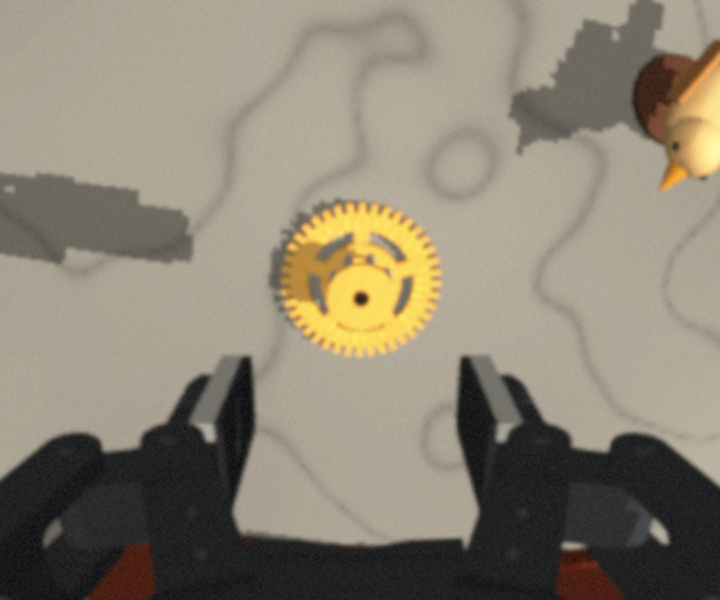

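The wheel's rim centre at (361, 280) and hub at (361, 298) are within 1 mm of the prediction. Gripping the hub.

```bash
python3 -m pendant '{"offset":[[0.005,0.15,-0.004],[0.005,0.3,-0.004],[0.005,0.42,-0.004],[0.005,0.445,-0.004],[0.005,0.445,-0.004]],"turn":[[0,0.004,0],[0,0.004,0],[0,0.004,0],[0,0.004,0],[0,0.004,0]]}' 60 60 && python3 -m pendant '{"offset":[[0,0,0],[0,0,0],[0,0,0],[0,0,0]],"turn":[[0,0,0],[0,0,0],[0,0,0],[0,0,0]]}' 0 60;  python3 go.py .603 .2893 .11 98 && python3 -m pendant '{"offset":[[0,-0.1,0],[0,-0.25,0],[0,-0.42,0],[0,-0.42,0]],"turn":[[0,0,0],[0,0,0],[0,0,0],[0,0,0]]}' 0 60;  python3 go.py .5135 .0094 .12 98.15
```

```text
clock: 15.82
position: [0.6037, 0.2889, 0.031]
ee_rot: [-0.465, -0.533, 0.534, 0.464]
ft_force: [0.4, 0.0, -0.1]
grip_width: 0.6
clock: 16.32
position: [0.6044, 0.2894, 0.0326]
ee_rot: [0.465, 0.533, -0.533, -0.464]
ft_force: [-0.4, -1.1, 5.7]
grip_width: 0.272
t 16.32 pos [0.6044 0.2894 0.0326] jaw 97.93 F [-0.4 -1.1  5.7] w 0.272 j [ 0.04  0.74 -0.8   1.49  0.56  1.15  0.84]
offset [ 2.00e-04 -3.87e-01  6.40e-03] turn [ 0.002  -0.0016 -0.0016]
clock: 16.82
position: [0.6057, 0.2908, 0.1213]
ee_rot: [0.466, 0.536, -0.531, -0.463]
ft_force: [-0.2, 0.8, -1.3]
grip_width: 0.275
t 16.82 pos [0.6057 0.2908 0.1213] jaw 97.93 F [-0.2  0.8 -1.3] w 0.275 j [ 0.06  0.65 -0.85  1.43  0.5   1.28  0.88]
offset [-1.3301e+00  7.0000e-04  6.5070e-01] turn [ 0.0094 -0.0049  0.0011]
```

```bash
python3 -m pendant '{"offset":[[-0.12,0,0.06],[-0.3,0,0.15],[-0.52,0,0.26],[-0.74,0,0.37],[-0.95,0,0.47],[-1,0,0.5],[-1,0,0.5]],"turn":[[0.009,-0.005,0],[0.009,-0.005,0],[0.009,-0.005,0],[0.009,-0.005,0],[0.009,-0.005,0],[0.009,-0.005,0],[0.009,-0.005,0]]}' 0 60;  python3 go.py .5135 .0094 .085 98.15
```

```text
clock: 17.7
position: [0.5342, 0.0785, 0.1207]
ee_rot: [0.464, 0.534, -0.534, -0.463]
ft_force: [-0.1, 0.3, -1.8]
grip_width: 0.273
t 17.7 pos [0.5342 0.0785 0.1207] jaw 98.09 F [-0.1  0.3 -1.8] w 0.273 j [ 0.55  0.38 -0.93  1.78  0.33  1.14  1.23]
offset [-0.3275  0.1783  0.1514] turn [ 0.0008 -0.0014  0.0004]
```

```bash
python3 -m pendant '{"offset":[[-0.1,0.04,0.04],[-0.22,0.1,0.1],[-0.31,0.16,0.14],[-0.328,0.178,0.151],[-0.328,0.178,0.151],[-0.328,0.178,0.151]],"turn":[[0,0,0],[0,0,0],[0,0,0],[0,0,0],[0,0,0],[0,0,0]]}' 0 60;  python3 go.py .5135 .0094 .0406 98.15; python3 - <<'E'
from h import *
o=manip.get_obs();p,d=manip.camera('wrist');save('w8.png',cv2.resize(p[60:360,140:500],None,fx=2,fy=2,interpolation=cv2.INTER_CUBIC)[:600]);np.savez('w8.npz',pos=o['position'],q=o['ee_rot'])
P=o['position'];R=Ro.from_quat(o['ee_rot'])
for yy in(.0126-.005,.0126): 
  print([ ((wpix(P+R.apply([.032*np.cos(t),yy,.032*np.sin(t)]),o)-[140,60])*2).round(1) for t in(0,np.pi/2,np.pi)])
E
```

```text
clock: 18.45
position: [0.5141, 0.0106, 0.0856]
ee_rot: [0.463, 0.535, -0.534, -0.463]
ft_force: [0.4, 1.3, -1.6]
grip_width: 0.273
t 18.45 pos [0.5141 0.0106 0.0856] jaw 98.17 F [ 0.4  1.3 -1.6] w 0.273 j [ 0.68  0.36 -0.91  1.88  0.33  1.05  1.35]
offset [-0.0058  0.2248  0.0043] turn [0.0021 0.0005 0.001 ]
[array([476.2, 368.4]), array([357.4, 251.9]), array([237.7, 368. ])]
[array([473. , 360.9]), array([357.3, 247.2]), array([240.9, 360.5])]
```

View pics/w8.png

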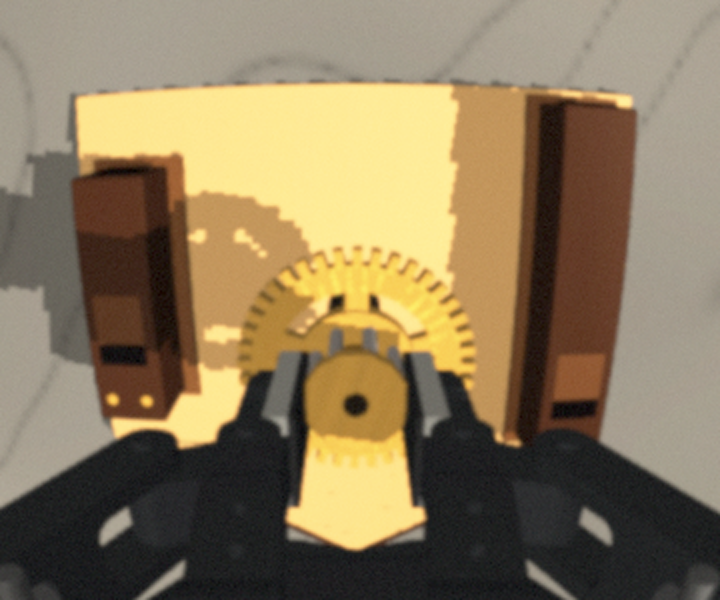

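The wheel's rim spans 239–475 with its top at 247, so it is centred on the TCP within about 0.5 mm. Lowering it onto the hole.

```bash
python3 -m pendant '{"offset":[[-0.006,0.1,0.003],[-0.006,0.17,0.003],[-0.006,0.215,0.003],[-0.006,0.225,0.003],[-0.006,0.23,0.003]],"turn":[[0.002,0,0],[0.002,0,0],[0.002,0,0],[0.002,0,0],[0.002,0,0]]}' 0 30;  python3 go.py .5137 .0094 .0406 98.15; python3 -m pendant '{"offset":[[0,0,0],[0,0,0],[0,0,0],[0,0,0],[0,-0.05,0],[0,-0.15,0],[0,-0.3,0],[0,-0.45,0],[0,-0.5,0],[0,-0.5,0]],"turn":[[0,0,0],[0,0,0],[0,0,0],[0,0,0],[0,0,0],[0,0,0],[0,0,0],[0,0,0],[0,0,0],[0,0,0]]}' 50 60;  python3 go.py .435 -.3005 .12 98.15
```

```text
clock: 19.12
position: [0.5132, 0.0094, 0.0403]
ee_rot: [-0.463, -0.534, 0.535, 0.463]
ft_force: [-14.4, -2.1, 31.1]
grip_width: 0.273
t 19.12 pos [0.5132 0.0094 0.0403] jaw 98.18 F [-14.4  -2.1  31.1] w 0.273 j [ 0.64  0.43 -0.87  1.91  0.39  0.98  1.3 ]
offset [-0.0003 -0.0013 -0.0025] turn [-0.0026  0.0006 -0.0003]
clock: 20.38
position: [0.5137, 0.0093, 0.141]
ee_rot: [-0.463, -0.534, 0.535, 0.463]
ft_force: [-0.8, -0.2, 0.6]
grip_width: 0.497
t 20.38 pos [0.5137 0.0093 0.141 ] jaw 98.16 F [-0.8 -0.2  0.6] w 0.497 j [ 0.72  0.29 -0.94  1.83  0.26  1.15  1.41]
offset [-1.4773  0.107   0.6094] turn [-0.0009  0.0002 -0.0012]
```

```bash
python3 -m pendant '{"offset":[[-0.12,0,0.05],[-0.32,0,0.13],[-0.55,0,0.22],[-0.78,0,0.32],[-0.98,0,0.4],[-1,0,0.4],[-1,0,0.4]],"turn":[[0,0,0],[0,0,0],[0,0,0],[0,0,0],[0,0,0],[0,0,0],[0,0,0]]}' 50 60;  python3 go.py .435 -.3005 .12 98.15
```

```text
clock: 21.25
position: [0.4627, -0.1994, 0.1406]
ee_rot: [-0.463, -0.534, 0.535, 0.464]
ft_force: [0.7, 0.2, -0.9]
grip_width: 0.504
t 21.25 pos [ 0.4627 -0.1994  0.1406] jaw 98.16 F [ 0.7  0.2 -0.9] w 0.504 j [ 1.07  0.24 -0.84  1.85  0.19  1.14  1.88]
offset [-0.4808  0.1031  0.2089] turn [-0.0018  0.0002  0.0003]
```

```bash
python3 -m pendant '{"offset":[[-0.12,0,0.05],[-0.3,0.05,0.13],[-0.45,0.1,0.2],[-0.481,0.103,0.209],[-0.481,0.103,0.209],[-0.481,0.103,0.209]],"turn":[[0,0,0],[0,0,0],[0,0,0],[0,0,0],[0,0,0],[0,0,0]]}' 50 60;  python3 go.py .435 -.3005 .03 98.15; python3 - <<'E'
from h import *
o=manip.get_obs();p,d=manip.camera('wrist');pt,dt=manip.camera('top');np.savez('t9.npz',p=pt,d=dt);
A=cv2.resize(p[80:300,220:420],None,fx=2,fy=2,interpolation=cv2.INTER_CUBIC)
B=cv2.resize(pt[100:200,260:360],(400,400),interpolation=cv2.INTER_CUBIC)
c=np.zeros((440,800,3),np.uint8);c[:440,:400]=A;c[:400,400:]=B;save('w9.png',c)
for q in ([.435,-.3005,.046],[.435,-.3005,.025]): print((wpix(q,o)-[220,80])*2)
W=cloud('top',dt)[100:200,260:360];n=W[...,2]
a=.1422;Rb=np.array([[np.cos(a),-np.sin(a)],[np.sin(a),np.cos(a)]])
L=(W[...,:2]-[.5135,.0094])@Rb*1000
for nm,m in(('short',(n>.05)&(n<.065)&(L[...,1]<-45)),('long',(n>.05)&(n<.065)&(L[...,1]>45)),('hub',(n>.045)&(n<.06)&(np.abs(L).max(-1)<30))):
    q=L[m].astype(np.float32);print(nm,len(q),cv2.minAreaRect(q),n[m].mean().round(4))
E
```

```text
clock: 22.0
position: [0.436, -0.2988, 0.1203]
ee_rot: [-0.462, -0.535, 0.535, 0.463]
ft_force: [-0.5, 0.2, 0.3]
grip_width: 0.504
t 22.0 pos [ 0.436  -0.2988  0.1203] jaw 98.31 F [-0.5  0.2  0.3] w 0.504 j [ 1.18  0.31 -0.76  1.82  0.24  1.11  2.05]
offset [-0.008   0.4516  0.0058] turn [-0.001   0.0036  0.0005]
[192.26548088 250.21651048]
[192.50946568 234.56272647]
short 307 ((-9.221431732177734, -72.66264343261719), (81.22702026367188, 24.155210494995117), 0.17750990390777588) 0.0578
long 461 ((-10.35763168334961, 71.7032470703125), (121.12836456298828, 23.93807029724121), 0.10021820664405823) 0.0579
hub 81 ((-1.8812971115112305, 0.6116752624511719), (22.6951847076416, 23.918804168701172), 82.00061798095703) 0.0551
```

View pics/w9.png

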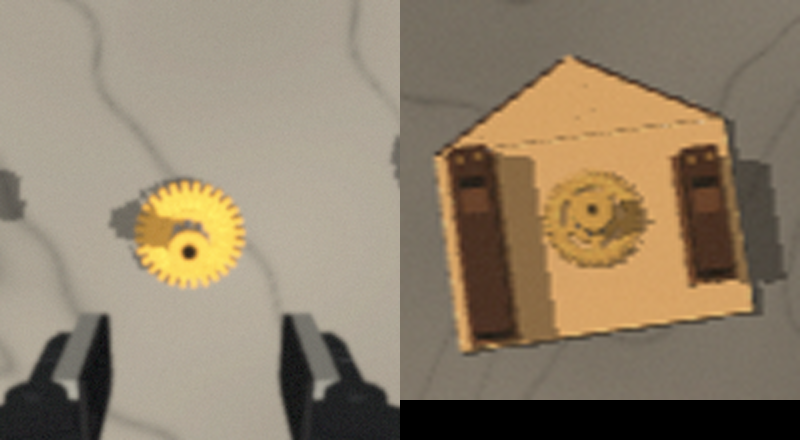

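```bash
python3 - <<'E'
from h import *
z=np.load('t9.npz');d=z['d'];W=cloud('top',d)[100:200,260:360];n=W[...,2]
a=.1422;Rb=np.array([[np.cos(a),-np.sin(a)],[np.sin(a),np.cos(a)]])
L=(W[...,:2]-[.5135,.0094])@Rb*1000
for lo,hi in((.0305,.042),(.0305,.06)):
    m=(n>lo)&(n<hi)&(np.hypot(L[...,0],L[...,1])<42);q=L[m].astype(np.float32);print(len(q),cv2.minEnclosingCircle(q),cv2.fitEllipse(cv2.convexHull(q)))
print('board z',np.median(n[(np.abs(L[...,0]+30)<15)&(np.abs(L[...,1])<45)]))
for u,v,h in((308.4,154.4,.033),(307.2,153.8,.028)): print(Rb.T@(ray('top',u,v,h)[:2]-[.5135,.0094])*1000)
print(((Rb.T@(ray('top',(592-400+.5)/4-.5+260,(210.5)/4-.5+100,.054)[:2]-[.5135,.0094])*1000)))
E
```

```text
383 ((0.44540974497795105, -0.31895923614501953), 41.731807708740234) ((-0.27288973331451416, -0.7848652601242065), (79.054443359375, 81.2862777709961), 150.88426208496094)
467 ((0.44540974497795105, -0.31895923614501953), 41.731807708740234) ((-0.27288973331451416, -0.7848652601242065), (79.054443359375, 81.2862777709961), 150.88426208496094)
board z 0.029789747746268753
[-2.02381238 -1.64855013]
[1.14757438 1.05066337]
[-0.90884781  0.16508217]
```

```bash
python3 -m pendant '{"offset":[[-0.012,0.15,0.006],[-0.012,0.3,0.006],[-0.012,0.42,0.006],[-0.012,0.452,0.006],[-0.012,0.452,0.006]],"turn":[[0,0.004,0],[0,0.004,0],[0,0.004,0],[0,0.004,0],[0,0.004,0]]}' 50 60 && python3 -m pendant '{"offset":[[0,0,0],[0,0,0],[0,0,0],[0,0,0]],"turn":[[0,0,0],[0,0,0],[0,0,0],[0,0,0]]}' 0 60;  python3 go.py .435 -.3005 .11 98 && python3 -m pendant '{"offset":[[0,-0.1,0],[0,-0.25,0],[0,-0.42,0],[0,-0.42,0]],"turn":[[0,0,0],[0,0,0],[0,0,0],[0,0,0]]}' 0 60;  python3 go.py .5788 .0188 .12 98.15
```

```text
clock: 22.72
position: [0.4352, -0.3016, 0.0304]
ee_rot: [-0.463, -0.534, 0.534, 0.463]
ft_force: [-0.3, 0.2, 0.4]
grip_width: 0.502
clock: 23.22
position: [0.4359, -0.302, 0.0316]
ee_rot: [-0.464, -0.534, 0.534, 0.463]
ft_force: [-1.1, 1.2, 6.8]
grip_width: 0.157
t 23.23 pos [ 0.4359 -0.302   0.0316] jaw 98.13 F [-1.1  1.2  6.8] w 0.157 j [ 1.13  0.43 -0.71  1.88  0.34  0.95  1.97]
offset [ 0.0073 -0.3918  0.0032] turn [ 0.0006  0.0029 -0.0018]
clock: 23.72
position: [0.4376, -0.3028, 0.1196]
ee_rot: [-0.466, -0.534, 0.534, 0.461]
ft_force: [0.3, -0.2, -1.1]
grip_width: 0.155
t 23.73 pos [ 0.4376 -0.3028  0.1196] jaw 98.13 F [ 0.3 -0.2 -1.1] w 0.155 j [ 1.18  0.31 -0.77  1.82  0.24  1.1   2.05]
offset [ 1.4919 -0.0072 -0.9264] turn [ 0.0053 -0.0004 -0.0076]
```

```bash
python3 -m pendant '{"offset":[[0.12,0,-0.08],[0.3,0,-0.19],[0.5,0,-0.31],[0.7,0,-0.43],[0.9,0,-0.55],[1,0,-0.62],[1,0,-0.62]],"turn":[[0,0,0],[0,0,0],[0,0,0],[0,0,0],[0.005,0,-0.008],[0.005,0,-0.008],[0.005,0,-0.008]]}' 0 60;  python3 go.py .5798 .0188 .12 98.15
```

```text
clock: 24.6
position: [0.5324, -0.0849, 0.1192]
ee_rot: [0.462, 0.535, -0.535, -0.462]
ft_force: [0.3, -0.2, -0.4]
grip_width: 0.155
t 24.6 pos [ 0.5324 -0.0849  0.1192] jaw 98.35 F [ 0.3 -0.2 -0.4] w 0.155 j [ 0.81  0.36 -0.86  1.79  0.3   1.13  1.56]
offset [ 0.4786 -0.0035 -0.3096] turn [0.0007 0.0045 0.0015]
```

```bash
python3 -m pendant '{"offset":[[0.1,0,-0.08],[0.3,0,-0.19],[0.45,0.1,-0.29],[0.479,0.15,-0.31],[0.479,0.15,-0.31],[0.479,0.15,-0.31]],"turn":[[0,0.004,0],[0,0.004,0],[0,0.004,0],[0,0.004,0],[0,0.004,0],[0,0.004,0]]}' 0 60;  python3 go.py .5798 .0188 .0396 98.15; python3 - <<'E'
from h import *
o=manip.get_obs();p,d=manip.camera('wrist');A=cv2.resize(p[110:310,190:450],None,fx=3,fy=3,interpolation=cv2.INTER_CUBIC);save('w10.png',A)
np.savez('w10.npz',pos=o['position'],q=o['ee_rot'],p=p,d=d)
E
```

```text
clock: 25.35
position: [0.5799, 0.0169, 0.0897]
ee_rot: [0.464, 0.534, -0.534, -0.464]
ft_force: [-0.5, -1.1, -0.3]
grip_width: 0.155
t 25.35 pos [0.5799 0.0169 0.0897] jaw 98.04 F [-0.5 -1.1 -0.3] w 0.155 j [ 0.57  0.49 -0.84  1.71  0.4   1.12  1.31]
offset [ 0.0093  0.2504 -0.0009] turn [ 0.0007 -0.0024  0.0002]
```

View pics/w10.png

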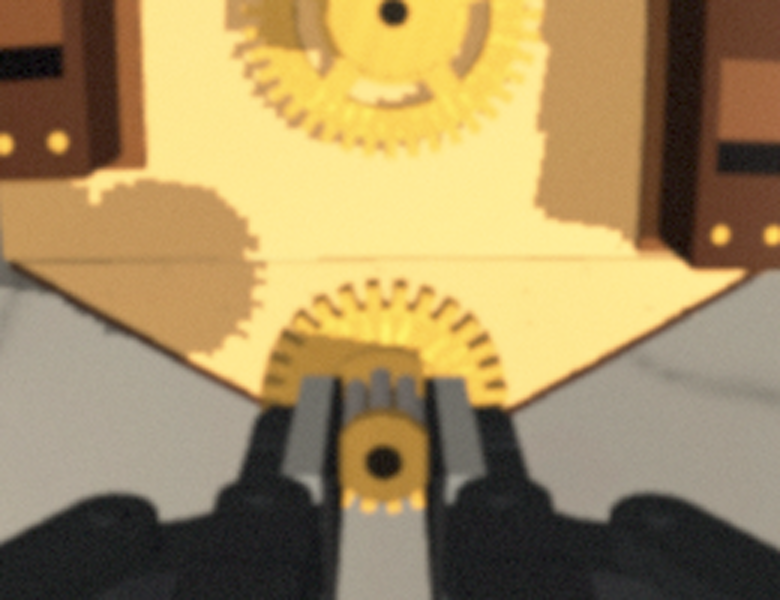

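```bash
python3 - <<'E'
from h import *
z=np.load('w10.npz');q={'position':z['pos'],'ee_rot':z['q']};R=Ro.from_quat(z['q'])
a=.1422;Rb=np.array([[np.cos(a),-np.sin(a)],[np.sin(a),np.cos(a)]])
f=lambda u,v,h:wray((u+.5)/3-.5+190,(v+.5)/3-.5+110,h,q)
for n,u,v,h in(('hubtop',393,12,.054),('rim front',386,155,.033),('rim front low',386,155,.028),('line',393,259,.028),('shoulder1',8,261,.028),('shoulder2',752,268,.028)): print(n,(Rb.T@(f(u,v,h)[:2]-[.5135,.0094])*1000).round(1))
P=q['position']
for n,u,v,dz in(('s rim near',385,281,.0116),('left',263,400,.009),('right',507,400,.009),('hub',383,462,-.0144)): print(n,(R.inv().apply(f(u,v,P[2]-dz)-P)*1000).round(1))
E
```

```text
hubtop [-0.7 -0.7]
rim front [30.4 -2. ]
rim front low [31.2 -2. ]
line [55.1 -0.4]
shoulder1 [ 55.6 -93.2]
shoulder2 [57.3 86.4]
s rim near [-0.3 11.6 21.7]
left [-22.1   9.    0.2]
right [21.6  9.   0.2]
hub [ -0.6 -14.4   0.3]
```

```bash
python3 -m pendant '{"offset":[[0.009,0.1,0.008],[0.009,0.19,0.008],[0.009,0.24,0.008],[0.009,0.251,0.008],[0.009,0.256,0.008]],"turn":[[0,0,0],[0,0,0],[0,0,0],[0,0,0],[0,0,0]]}' 0 30;  python3 go.py .5781 .0185 .0396 98.15; python3 -m pendant '{"offset":[[0,0,0],[0,0,0],[0,0,0],[0,0,0],[0,-0.05,0],[0,-0.15,0],[0,-0.3,0],[0,-0.45,0],[0,-0.5,0],[0,-0.5,0]],"turn":[[0,0,0],[0,0,0],[0,0,0],[0,0,0],[0,0,0],[0,0,0],[0,0,0],[0,0,0],[0,0,0],[0,0,0]]}' 40 60;  python3 go.py .5893 -.314 .12 -10.2
```

```text
clock: 26.02
position: [0.5782, 0.0188, 0.0385]
ee_rot: [0.464, 0.534, -0.534, -0.464]
ft_force: [0.6, -0.1, -0.7]
grip_width: 0.158
t 26.02 pos [0.5782 0.0188 0.0385] jaw 98.06 F [ 0.6 -0.1 -0.7] w 0.158 j [ 0.54  0.55 -0.81  1.75  0.46  1.04  1.27]
offset [-0.0014 -0.0056  0.0009] turn [ 0.0011 -0.0021  0.0004]
clock: 27.28
position: [0.5785, 0.0187, 0.1393]
ee_rot: [0.464, 0.534, -0.533, -0.463]
ft_force: [-0.9, -0.1, -0.1]
grip_width: 0.402
t 27.27 pos [0.5785 0.0187 0.1393] jaw 98.05 F [-0.9 -0.1 -0.1] w 0.402 j [ 0.59  0.44 -0.88  1.67  0.36  1.2   1.34]
offset [-1.6547  0.0967  0.1797] turn [ 0.0023 -1.5945 -0.0021]
```

```bash
python3 -m pendant '{"offset":[[-0.12,0,0.01],[-0.26,0,0.03],[-0.41,0,0.045],[-0.552,0,0.06],[-0.552,0,0.06]],"turn":[[0,0.18,0],[0,0.4,0],[0,0.6,0],[0,0.8,0],[0,0.8,0]]}' 80 60 && python3 -m pendant '{"offset":[[-0.12,0,-0.07],[-0.25,0,-0.14],[-0.37,0,-0.21],[-0.482,0,-0.276],[-0.482,0,-0.276]],"turn":[[0,0.2,0],[0,0.4,0],[0,0.6,0],[0,0.8,0],[0,0.8,0]]}' && python3 -m pendant '{"offset":[[-0.06,0,-0.13],[-0.12,0.03,-0.26],[-0.18,0.06,-0.39],[-0.227,0.1,-0.507],[-0.227,0.1,-0.507],[-0.227,0.1,-0.507]],"turn":[[0,0.2,0],[0,0.4,0],[0,0.6,0],[0,0.8,0],[0,0.8,0],[0,0.8,0]]}';  python3 go.py .5893 -.314 .031 -10.2;  python3 - <<'E'
from h import *
o=manip.get_obs();p,d=manip.camera('wrist');pt,dt=manip.camera('top');np.savez('t11.npz',p=pt,d=dt)
np.savez('w11.npz',pos=o['position'],q=o['ee_rot'],p=p,d=d)
A=cv2.resize(p[60:310,170:470],(480,400),interpolation=cv2.INTER_CUBIC)
B=cv2.resize(pt[105:185,264:344],(320,320),interpolation=cv2.INTER_CUBIC)
c=np.zeros((400,800,3),np.uint8);c[:,:480]=A;c[:320,480:]=B;save('w11.png',c)
a=np.radians(-10.2)
for x,y,h in((-22,0,.038),(22,0,.038),(-22,20,.038),(-22,-20,.038),(0,65,.032),(0,-65,.032)):
    q=[.5893+(x*np.cos(a)-y*np.sin(a))/1000,-.314+(x*np.sin(a)+y*np.cos(a))/1000,h];print(x,y,((wpix(q,o)-[170,60])*1.6).round(1))
W=cloud('top',dt)[100:200,260:360];n=W[...,2];a=.1422;Rb=np.array([[np.cos(a),-np.sin(a)],[np.sin(a),np.cos(a)]])
L=(W[...,:2]-[.5135,.0094])@Rb*1000
for nm,c in(('hubL',(0,0)),('hubS',(66,0))):
    q=L[(n>.046)&(n<.062)&(np.hypot(L[...,0]-c[0],L[...,1]-c[1])<18)].astype(np.float32);print(nm,len(q),cv2.minAreaRect(q))
E
```

```text
clock: 27.9
position: [0.5813, -0.0952, 0.138]
ee_rot: [0.607, 0.363, -0.363, -0.607]
ft_force: [-0.7, 0.2, 0.1]
grip_width: 0.8
clock: 28.52
position: [0.5836, -0.2076, 0.137]
ee_rot: [0.69, 0.156, -0.157, -0.689]
ft_force: [0.2, 1.2, -0.2]
grip_width: 0.797
clock: 29.28
position: [0.5871, -0.3163, 0.1168]
ee_rot: [-0.704, 0.062, -0.061, 0.705]
ft_force: [0.5, -0.2, 0.4]
grip_width: 0.798
t 29.27 pos [ 0.5871 -0.3163  0.1168] jaw -10.0 F [ 0.5 -0.2  0.4] w 0.798 j [ 0.71  0.54 -0.4   1.45  0.22  1.2   0.11]
offset [0.0094 0.4289 0.0128] turn [-0.0007  0.0044 -0.002 ]
-22 0 [190.6 226.6]
22 0 [284.8 227.1]
-22 20 [189.8 184.7]
-22 -20 [191.6 266.6]
0 65 [238.6  85.4]
0 -65 [236.9 342.2]
hubL 81 ((-2.0018062591552734, 0.6481752395629883), (22.74806022644043, 23.75467872619629), 82.11482238769531)
hubS 31 ((63.88031768798828, -0.7459321022033691), (12.737915992736816, 13.593441009521484), 82.32429504394531)
```

View pics/w11.png

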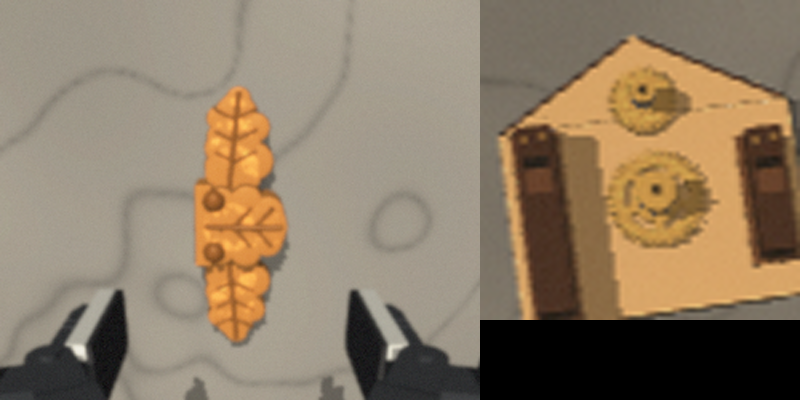

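```bash
python3 - <<'E'
from h import *
m=manip.camera_model('wrist');K=np.array(m['intrinsics']);T=np.array(m['tool_from_camera'])
for n,u,v in(('.8',170+125/1.6,60+291/1.6),('.8r',170+347/1.6,60+291/1.6),('.6 w7',140+253/2,60+357/2),('.5',275,238),('.27 w8',140+308/2,60+353/2),('.155',190+337/3,110+378/3)):
    a=np.array([(u-K[0,2])/K[0,0],(v-K[1,2])/K[1,1]]);r=np.linalg.norm(a);d=T[:3,:3]@np.r_[a/r*np.sin(r),np.cos(r)];c=T[:3,3]
    print(n,((c+d*(.011-c[2])/d[2])*1000).round(1))
E
```

```text
.8 [-31.  -13.6  11. ]
.8r [ 33.1 -13.4  11. ]
.6 w7 [-23.   -9.3  11. ]
.5 [-19.1  -8.6  11. ]
.27 w8 [-10.2  -6.5  11. ]
.155 [-6.2 -5.9 11. ]
```

```bash
python3 -m pendant '{"offset":[[0.012,0.15,0.013],[0.012,0.3,0.013],[0.012,0.42,0.013],[0.012,0.461,0.013],[0.012,0.461,0.013]],"turn":[[0,0,0],[0,0,0],[0,0,0],[0,0,0],[0,0,0]]}' 75 60 && python3 -m pendant '{"offset":[[0,0,0],[0,0,0],[0,0,0],[0,0,0]],"turn":[[0,0,0],[0,0,0],[0,0,0],[0,0,0]]}' 0 60;  python3 go.py .5893 -.314 .11 -10.2 && python3 -m pendant '{"offset":[[0,-0.05,0],[0,-0.15,0],[0,-0.3,0],[0,-0.35,0],[0,-0.35,0]],"turn":[[0,0,0],[0,0,0],[0,0,0],[0,0,0],[0,0,0]]}' 0 60;  python3 go.py .656 .0298 .1 8.15; python3 - <<'E'
from h import *
o=manip.get_obs();p,d=manip.camera('wrist');np.savez('w12.npz',pos=o['position'],q=o['ee_rot'],p=p,d=d)
hsv=cv2.cvtColor(p,cv2.COLOR_RGB2HSV);m=cv2.inRange(hsv,(8,130,120),(20,255,255));n,l,s,c=cv2.connectedComponentsWithStats(m);print(s[np.argsort(-s[1:,4])[:4]+1])
E
```

```text
clock: 30.0
position: [0.5902, -0.3139, 0.0254]
ee_rot: [-0.704, 0.062, -0.061, 0.705]
ft_force: [1.1, 0.1, -0.4]
grip_width: 0.753
clock: 30.5
position: [0.5913, -0.3141, 0.0272]
ee_rot: [0.705, -0.061, 0.062, -0.704]
ft_force: [-0.9, 0.8, 6.3]
grip_width: 0.492
t 30.5 pos [ 0.5913 -0.3141  0.0272] jaw -9.99 F [-0.9  0.8  6.3] w 0.492 j [ 0.7   0.63 -0.38  1.51  0.26  1.04  0.08]
offset [-0.0092 -0.4139 -0.0011] turn [0.0004 0.0048 0.0022]
clock: 31.12
position: [0.5915, -0.3143, 0.0982]
ee_rot: [0.705, -0.06, 0.063, -0.704]
ft_force: [0.1, -0.2, -1.3]
grip_width: 0.494
t 31.12 pos [ 0.5915 -0.3143  0.0982] jaw -9.99 F [ 0.1 -0.2 -1.3] w 0.494 j [ 0.71  0.55 -0.4   1.47  0.22  1.16  0.1 ]
offset [ 0.019  -0.0108  1.7504] turn [ 0.0018 -0.4031  0.0038]
[[    0    21    92   379 15273]
 [  271   122    91   213 13278]
 [  584   134    56    98  2866]
 [  547   233    74   167  1797]]
```

```bash
python3 -m pendant '{"offset":[[0,0,0.12],[0,-0.01,0.32],[0,-0.01,0.55],[0,-0.01,0.8],[0.01,-0.01,0.98],[0.01,-0.01,1],[0.01,-0.01,1]],"turn":[[0,-0.06,0],[0,-0.14,0],[0,-0.23,0],[0,-0.32,0],[0,-0.4,0.004],[0.002,-0.403,0.004],[0.002,-0.403,0.004]]}' 0 60;  python3 go.py .656 .0298 .08 8.15
```

```text
clock: 32.05
position: [0.6274, -0.1155, 0.0987]
ee_rot: [-0.705, -0.051, 0.052, 0.706]
ft_force: [0.5, -0.6, -1.1]
grip_width: 0.495
t 32.05 pos [ 0.6274 -0.1155  0.0987] jaw 8.32 F [ 0.5 -0.6 -1.1] w 0.495 j [ 0.5   0.52 -0.52  1.55  0.27  1.15  0.07]
offset [0.2466 0.0939 0.6983] turn [-0.0019  0.0037 -0.0025]
```

```bash
python3 -m pendant '{"offset":[[0.05,0,0.1],[0.12,0.02,0.3],[0.2,0.05,0.5],[0.245,0.08,0.67],[0.247,0.094,0.698],[0.247,0.094,0.698],[0.247,0.094,0.698]],"turn":[[0,0.004,0],[-0.002,0.004,-0.002],[-0.002,0.004,-0.002],[-0.002,0.004,-0.002],[-0.002,0.004,-0.002],[-0.002,0.004,-0.002],[-0.002,0.004,-0.002]]}' 0 60;  python3 go.py .656 .0298 .0272 8.15; python3 - <<'E'
from h import *
o=manip.get_obs();p,d=manip.camera('wrist');np.savez('w13.npz',pos=o['position'],q=o['ee_rot'],p=p,d=d)
save('w13.png',cv2.resize(p[90:340,150:470],None,fx=2.4,fy=2.4,interpolation=cv2.INTER_CUBIC)[:600])
P=o['position'];R=Ro.from_quat(o['ee_rot'])
a=.1422;q=[.5135+.11*np.cos(a),.0094+.11*np.sin(a),.028];print('peak',(wpix(q,o)-[150,90])*2.4)
for x,z,y in((-22,0,-.0108),(22,0,-.0108),(-22,20,-.0108),(-22,-20,-.0108),(0,65,-.0048),(0,-65,-.0048)): print(x,z,((wpix(P+R.apply([x/1000,y,z/1000]),o)-[150,90])*2.4).round(1))
E
```

```text
clock: 32.92
position: [0.6562, 0.0276, 0.0801]
ee_rot: [0.706, 0.049, -0.049, -0.705]
ft_force: [-0.2, -0.3, -0.8]
grip_width: 0.493
t 32.92 pos [0.6562 0.0276 0.0801] jaw 8.0 F [-0.2 -0.3 -0.8] w 0.493 j [ 0.28  0.58 -0.54  1.51  0.31  1.14 -0.18]
offset [0.0006 0.2644 0.0113] turn [ 0.0014 -0.0034 -0.0006]
peak [277.58533963 296.09831995]
-22 0 [287.6 408.4]
22 0 [508.  408.9]
-22 20 [282. 315.]
-22 -20 [293.7 491.2]
0 65 [397.9  71.9]
0 -65 [398.1 625. ]
```

View pics/w13.png

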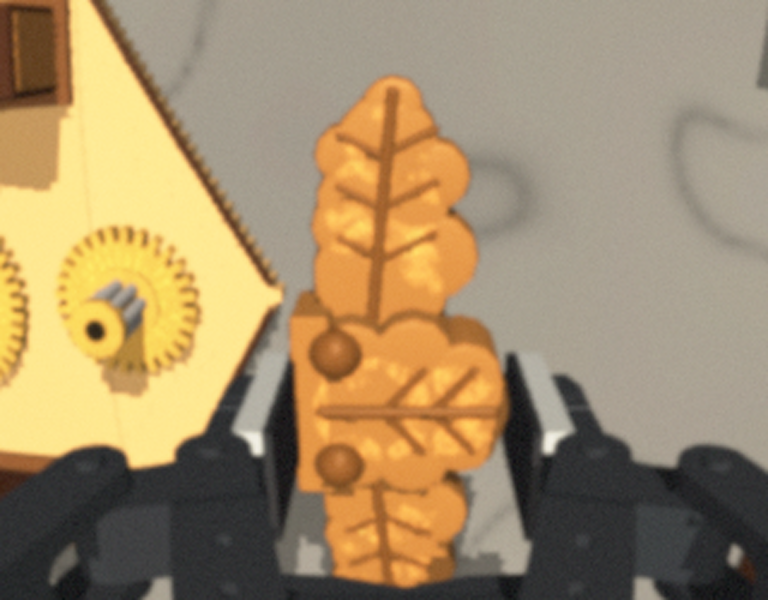

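The crest is held and aligned: its rib is level at y = 411 and the peak is at (281, 296), 0.7 mm from where it was predicted. Lowering it.

```bash
python3 -m pendant '{"offset":[[0.004,0.1,0.012],[0.004,0.18,0.012],[0.004,0.24,0.012],[0.004,0.26,0.012],[0.004,0.267,0.012],[0.004,0.267,0.012]],"turn":[[0,-0.003,0],[0,-0.003,0],[0,-0.003,0],[0,-0.003,0],[0,-0.003,0],[0,-0.003,0]]}' 0 30;  python3 go.py .6565 .0303 .0272 8.15; python3 -m pendant '{"offset":[[0,0,0],[0,0,0],[0,0,0],[0,-0.02,0],[0,-0.08,0],[0,-0.2,0],[0,-0.35,0],[0,-0.5,0],[0,-0.5,0]],"turn":[[0,0,0],[0,0,0],[0,0,0],[0,0,0],[0,0,0],[0,0,0],[0,0,0],[0,0,0],[0,0,0]]}' 62 60;  python3 go.py .62 -.17 .2 8
```

```text
clock: 33.72
position: [0.657, 0.0303, 0.0272]
ee_rot: [0.706, 0.05, -0.05, -0.705]
ft_force: [-1.5, -0.9, 3.7]
grip_width: 0.497
t 33.73 pos [0.657  0.0303 0.0272] jaw 8.14 F [-1.5 -0.9  3.7] w 0.497 j [ 0.27  0.64 -0.52  1.54  0.35  1.06 -0.2 ]
offset [-0.0023 -0.      0.0004] turn [ 0.0013 -0.0002  0.0003]
clock: 34.85
position: [0.6586, 0.0308, 0.131]
ee_rot: [0.706, 0.052, -0.048, -0.705]
ft_force: [-1.0, 0.2, -0.2]
grip_width: 0.617
t 34.85 pos [0.6586 0.0308 0.131 ] jaw 8.14 F [-1.   0.2 -0.2] w 0.617 j [ 0.29  0.53 -0.56  1.46  0.29  1.22 -0.16]
offset [-0.3312 -0.3454 -0.967 ] turn [0.002  0.0031 0.0072]
```

```bash
python3 -m pendant '{"offset":[[-0.03,-0.1,-0.1],[-0.1,-0.2,-0.3],[-0.2,-0.3,-0.55],[-0.3,-0.34,-0.8],[-0.33,-0.34,-0.96],[-0.33,-0.34,-0.96]],"turn":[[0,0,0],[0,0,0],[0,0,0],[0,0,0],[0,0,0],[0,0,0]]}' 62 60; python3 - <<'E'
from h import *
pt,d=manip.camera('top');np.savez('t14.npz',p=pt,d=d);ps,ds=manip.camera('scene')
a=.1422;Rb=np.array([[np.cos(a),-np.sin(a)],[np.sin(a),np.cos(a)]])
for cam,dd in(('top',d),('scene',ds)):
  W=cloud(cam,dd);n=W[...,2];L=(W[...,:2]-[.5135,.0094])@Rb*1000;ok=dd>.1
  def r(nm,m):
    q=L[m&ok].astype(np.float32)
    if len(q)>5: print(cam,nm,len(q),[np.round(x,1) for x in cv2.minAreaRect(q)],'z',np.percentile(n[m&ok],[10,50,90]).round(4))
  b=lambda x0,x1,y0,y1:(L[...,0]>x0)&(L[...,0]<x1)&(L[...,1]>y0)&(L[...,1]<y1)
  r('crest',(n>.028)&(n<.06)&b(105,190,-85,85)); r('crest mid',(n>.0355)&(n<.06)&b(112,180,-35,35))
  r('short',(n>.05)&(n<.065)&b(-90,70,-95,-50)); r('long',(n>.05)&(n<.065)&b(-90,70,50,95))
  r('hubL',(n>.046)&(n<.065)&b(-18,18,-18,18)); r('hubS',(n>.046)&(n<.065)&b(48,84,-18,18))
  for nm,x,y in(('bird',.505,.409),('cup',.3838,.1983)):
    m=(np.hypot(W[...,0]-x,W[...,1]-y)<.06)&(n>.04)&(n<.09)&ok; print(cam,nm,W[m].mean(0).round(4))
E
```

```text
clock: 35.6
position: [0.6191, -0.1726, 0.1985]
ee_rot: [0.706, 0.05, -0.047, -0.705]
ft_force: [0.1, 0.3, 0.5]
grip_width: 0.62
top crest 572 [array([135.6,   1.9]), array([125.,  60.]), np.float64(78.0)] z [0.0308 0.0344 0.0407]
top crest mid 219 [array([142. ,   1.5]), array([57.5, 47.9]), np.float64(62.5)] z [0.0371 0.0394 0.0419]
top short 310 [array([ -9.3, -72.7]), array([81.9, 24.3]), np.float64(0.1)] z [0.0554 0.0581 0.0605]
top long 459 [array([-9.9, 71.8]), array([122.6,  24. ]), np.float64(0.1)] z [0.0559 0.0579 0.06  ]
top hubL 81 [array([-2. ,  0.6]), array([22.7, 22.8]), np.float64(82.0)] z [0.0527 0.0549 0.0572]
top hubS 31 [array([63.6, -0.7]), array([12.7, 13.7]), np.float64(82.2)] z [0.0525 0.0548 0.0567]
top bird [0.5043 0.4074 0.0624]
top cup [0.3836 0.1983 0.046 ]
scene crest 417 [array([137.1,  -0.6]), array([123.1,  58.9]), np.float64(76.2)] z [0.0296 0.0328 0.0382]
scene crest mid 139 [array([144.2,   3.9]), array([43. , 48.1]), np.float64(4.6)] z [0.0361 0.0375 0.0397]
scene short 260 [array([ -8.9, -72.5]), array([29.4, 80. ]), np.float64(89.9)] z [0.0526 0.0559 0.0579]
scene long 44 [array([-37.4,  71. ]), array([27.9, 63. ]), np.float64(88.6)] z [0.0518 0.0555 0.0574]
scene hubL 8 [array([ -7.3, -10.7]), array([2.8, 7.9]), np.float64(70.8)] z [0.0484 0.052  0.055 ]
scene hubS 30 [array([65.6, -0.2]), array([15.6, 14.9]), np.float64(60.8)] z [0.0476 0.0528 0.0542]
scene bird [0.5339 0.3931 0.0672]
scene cup [0.386  0.1959 0.0444]
```

```bash
python3 - <<'E'
from h import *
z=np.load('t14.npz');d=z['d'];p=z['p'];W=cloud('top',d);n=W[...,2]
a=.1422;Rb=np.array([[np.cos(a),-np.sin(a)],[np.sin(a),np.cos(a)]]);L=(W[...,:2]-[.5135,.0094])@Rb*1000
for lo in(.0315,.036):
  m=((n>lo)&(n<.06)&(d>.1)&(L[...,0]>112)&(L[...,0]<185)&(abs(L[...,1])<85)).astype(np.uint8)
  k,l,s,_=cv2.connectedComponentsWithStats(m);q=L[l==1+np.argmax(s[1:,4])].astype(np.float32);print(lo,len(q),cv2.minAreaRect(q),q.min(0),q.max(0))
u,v=290,105
save('fin.png',cv2.resize(p[75:200,240:380],None,fx=4,fy=4,interpolation=cv2.INTER_CUBIC))
E
```

```text
0.0315 480 ((143.36380004882812, 0.37062835693359375), (127.44803619384766, 42.92390060424805), 87.88643646240234) [121.60654 -63.47582] [164.92534  64.23667]
0.036 206 ((143.50625610351562, -1.1393756866455078), (39.29823303222656, 42.499603271484375), 84.74784851074219) [121.60654  -21.187399] [164.92534   18.728287]
```

Crest foot is at board x ≈ 121.6 mm, about 11.6 mm from the peak, and centred within 0.4 mm. Everything else is in place, so I'm handing in.

```bash
python3 -c "
from workcell import manip
print(manip.hand_in())"
```

```text
the job is handed in; nothing more can be done
None
```

The clock is laid out dry on its board and handed in, at about 36 s on the robot clock. I placed the short pipe, long pipe, large wheel, small wheel and then the crest. The positions below are in the board frame, from the overhead camera's depth picture unless noted.

| Part | Last check |
|---|---|
| Short pipe | (-9.3, -72.7) mm against the pad centre at (-10, -72), turned 0.1° |
| Long pipe | (-9.9, 71.8) mm against (-10, 72), turned 0.1° |
| Large wheel | The wrist camera put the hub at (-0.7, -0.7) mm from the hole |
| Small wheel | Hubs 65.6–65.9 mm apart, so about 12 mm between the teeth |
| Crest | Foot 11.6 mm behind the peak, centre 0.4 mm off the board's axis, turned about 2° by the depth fit |
| Bird and oil cup | Not moved, within about 1 mm |

- **Large wheel disagreement:** the overhead camera put its hub 2 mm in front of the hole. It also saw the hub about 3 mm too narrow, so I trusted the wrist camera and did not nudge the wheel.
- **Scene camera:** it was too coarse or blocked for the long pipe and the large wheel. Its bird and crest figures also disagreed with the overhead camera, and I did not use them.
- **Final picture:** I could not view one because the picture limit was reached, so the crest's final position rests on depth numbers alone.

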